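Pack channel lengths interlocked in the cradle and lock the bayonet latch

TASK

Pack all the loose aluminium channels into the wooden cradle, square across its floor, between the block, the stop and the side lips: the mouth-up ones side by side, each mouth-down one straddling the neighbouring legs of two of them, its legs fully down in their mouths. Only when the pack is complete, take the steel latch from its holder, push its lugs fully into the slot in the cradle's block and turn it clockwise to the stop, so that its arm lies over the channels. Leave everything else on the bench alone.

Things in the scene. Friction and masses are not known exactly. Their poses are not given: they have to be found in the camera images.
- up1: Length of aluminium U-channel lying mouth UP: 54 mm long (its y), 34 wide (its x), 28 high; web (at the bottom) and both legs 5 thick, mouth 24 wide. About 65 g. Origin: centre of the web's underside; z up. Four, right of the middle, length within 0.6 rad of ahead-to-back. Either way round is the same.
- up2: Length of aluminium U-channel lying mouth UP: 54 mm long (its y), 34 wide (its x), 28 high; web (at the bottom) and both legs 5 thick, mouth 24 wide. About 65 g. Origin: centre of the web's underside; z up. Four, right of the middle, length within 0.6 rad of ahead-to-back. Either way round is the same.
- up3: Length of aluminium U-channel lying mouth UP: 54 mm long (its y), 34 wide (its x), 28 high; web (at the bottom) and both legs 5 thick, mouth 24 wide. About 65 g. Origin: centre of the web's underside; z up. Four, right of the middle, length within 0.6 rad of ahead-to-back. Either way round is the same.
- up4: Length of aluminium U-channel lying mouth UP: 54 mm long (its y), 34 wide (its x), 28 high; web (at the bottom) and both legs 5 thick, mouth 24 wide. About 65 g. Origin: centre of the web's underside; z up. Four, right of the middle, length within 0.6 rad of ahead-to-back. Either way round is the same.
- down1: The same aluminium U-channel lying mouth DOWN (web on top, standing on its two leg edges): 64 mm long (its y), 34 wide (its x), 28 high; web and legs 5 thick, mouth 24 wide. About 75 g. Origin: centre of the underside, level with the leg edges; z up. 2 or 3 of these are present, mixed among the mouth-up ones and lying like them.
- down2: The same aluminium U-channel lying mouth DOWN (web on top, standing on its two leg edges): 64 mm long (its y), 34 wide (its x), 28 high; web and legs 5 thick, mouth 24 wide. About 75 g. Origin: centre of the underside, level with the leg edges; z up. 2 or 3 of these are present, mixed among the mouth-up ones and lying like them.
- down3: The same aluminium U-channel lying mouth DOWN (web on top, standing on its two leg edges): 64 mm long (its y), 34 wide (its x), 28 high; web and legs 5 thick, mouth 24 wide. About 75 g. Origin: centre of the underside, level with the leg edges; z up. 2 or 3 of these are present, mixed among the mouth-up ones and lying like them.
- cradle: Wooden cradle fixed to the bench, 216 mm long (x -110 to 106), 80 wide (y). Origin: on the underside, centre line; z up. Floor top z = 6 mm. Low lips along both long sides: inner faces y = -35 and 35, top z = 15, so that fingers can hold a channel by its ends above them. Block at the -x end: x -110 to -58, 52 wide, top z = 45, slot in its brass top. Stop at +x: inner face x = 100, top z = 20.
- well (a point): Point on the cradle's floor at its x = 20, y = 0, z = 6 mm, axes as the cradle: middle of the packing place (158 mm along x, 70 along y). Channels lie across it (length along y). Four mouth-up ones fit, e.g. centred at x = -57, -19, 19, 57 from here. A mouth-down one sits midway over two neighbours, one leg in each mouth, resting on their webs: its origin 5 mm above this floor.
- socket (a point): Centre of the bayonet slot, on the block's top face, axes as the cradle. Slot 34 mm along y, 13 along x, through a 12 mm plate, hollow below. The lugs go in with the latch's arm pointing along +y; it then turns clockwise from above 1.2 rad to a hard stop, the arm swinging to +x over the channels (6 mm above them). It cannot turn the other way. Low friction, no spring.
- latch: Steel bayonet latch, 120 g. Origin: centre of the underside of its round flange (42 mm across, 6 thick); z up. Below it a 10 mm stem and, at z -22 to -16, the lugs: a crossbar 30 long (x), 9 wide. An arm 14 wide, 6 thick (z 0 to 6) points along +x to 77 mm. Black grip on top: 44 along x, 12 across y, z 6 to 38. Starts upright in the holder. Seated, its origin is at the socket.
- latch_tip (a point): Point on the end of the latch's arm, at (75, 0, 3) mm in the latch's frame: shows which way the arm points.
- holder: Wooden parking block 50 x 50 x 26 mm fixed to the bench, with a 34 mm square well in which the latch stands at the start, its flange on the rim. Origin: centre of the underside.
- screwdriver: Bystander: screwdriver lying at the far right. Leave it alone.
- knob: Bystander: small turned wooden knob, 30 mm high, 34 mm wide, between the loose channels and the cradle. Leave it alone.
- offcut: Bystander: flat hardwood offcut 90 x 45 x 20 mm, at the far edge. Leave it alone.
- glue: Bystander: glue bottle 50 mm wide, 80 mm tall, far left. Leave it alone.
- jar: Bystander: glass jar 60 mm wide, 70 mm tall, far right. Leave it alone.
- tape: Bystander: tape measure, 60 x 30 x 55 mm, left side. Leave it alone.

How it is judged:
By the outcome, as a careful person would: the job done as asked, in the order asked, and still so for the second after the job is handed in, with the robot touching nothing.
Of down1, down2, down3 only 2 to 3 are there at a start; the rules pass over those that are not, and their reading is None.
At some moment in a run one of up1, up2, up3, up4, down1, down2, down3 may be knocked a few centimetres aside while the robot is not near it.
It also fails if it takes over 210 s, if anything falls off the work surface, if the arm or the gripper's body presses on something with over 40 N, if the wrist force passes 120 N, or if a joint passes its speed limit or range.

ROBOT

A 6-joint arm with a two-finger parallel gripper is mounted at the origin on the work surface. World frame = base frame: x ahead of the robot, y to its left, z up, the work surface at z = 0. Lengths are in mm, angles in degrees, forces in N, time in s.
With the tool pointing down it reaches from about 300 to 850 mm from the base axis. Payload 4.2 kg.
Tool frame: the origin (TCP) lies between the finger pads; the fingertips stand 14 mm ahead of it and the grasp point (between the pads) lies 5 mm behind it; z points along the fingers, y is the line along which they close (so a half turn about z gives the same grasp; the last joint's range is limited). The gripper opens to 91 mm and grips with 3 to 60 N. Pads are 32 mm wide; open, the fingers measure 118 mm over their backs; the gripper's body (76 mm by 178 mm) begins 60 mm behind the grasp point.
Start: joints at [70.76, 18.312, 89.639, -0, 72.044, -1.146], TCP at [178.584, 546.58, 227.976] pointing down, gripper open.
Joint ranges: [-177.97, 177.97], [-48.28, 115.42], [12.27, 149.76], [-77.06, 257.06], [2.81, 150.46], [-146.56, 146.56]. Speed limits (degrees/s): [147.25, 147.25, 180, 180, 180, 180].

INTERFACE

Orientations are given as [roll, pitch, yaw] about the fixed x, y, z axes, in that order (R = Rz(yaw) Ry(pitch) Rx(roll)).
In Python, from workcell import * gives the robot as it stands. The module is installed in compiled form; this text tells all that it offers.
- The arm moves only by the tool send_rows, never from a script. Its argument "deltas" is a list of rows, each a list of 2 entries, a list of its own where there are three numbers: the shift along the tool's x, y, z normalised to -1 to 1, where 1 is 0.5 m, then the turn, a rotation vector about the tool's x, y, z normalised to -1 to 1, where 1 is 0.5 rad. A call has 1 to 10 rows; each row shifts and turns the commanded pose from where the row before left it, along the tool's axes as they then stand; what a row does not reach is not made up. A row lasts 1/10 s, in which the tool goes at most 50 mm and 8.59 degrees, less where a joint would pass 70% of its speed; a pose out of reach is approached as far as the arm can. A call with a number of a shift or a turn outside -1 to 1 is refused whole. A call with a gripper value outside its range is refused whole. "grip" is the closure, from 0 (fully open) to 1 (shut), set as the call begins (left out, the last holds). The fingers move at their own pace and stop on an object; "grip_force" is the grip in N (left out, the last holds). Time passes only in rows, so rows that do not move let the fingers close. It gives the time, the measured TCP pose, the force, the opening and the grip force at its end, in the units of the state.
- state(): the state, without advancing time (a new reading comes with each control period).
- grab_frame(name): name is "scene" or "side" or "wrist"; returns the picture (384x512x3 uint8, red, green, blue); there is no depth.
- calibration(name): a dict with "mtx" (3x3 intrinsics, pixels), "R" (3x3) and "t" (3): a world point X has camera coordinates R X + t. Camera axes: x right, y down, z forward; pixel columns grow to the right and rows downward; lengths in mm; the calibration is good to about 2 mm. A picture is of the moment at which its call begins: read the wrist's pose just before it. calibration takes no time and is no camera call; for the wrist camera it gives the pose at the moment of the call.
- job_done(): hands the job in; it is judged then, once.
Trained networks look in the newest picture that a camera, given by its name, has taken for a name from the list of things; names that differ only in an ending like _2 or _b are one class to them, and where a whole thing is asked for, a point or a joint stands for the part that bears it (a point fixed in the world has none). Each returns a list of dicts, best first, with "p" (0 to 1); they miss things now and then, are a little off and sometimes report something else, mostly with a low value. They report only what shows in the picture. A call takes as long as a camera call.
- trace(camera, label): "pixels" (384x512 bool, what is visible of it) and "bbox" ([left, top, width, height] in pixels, round what is visible of it).
The state is a dict: "time_s": time; "qpos": joint angles; "qvel": joint speeds; "effort": joint torques, N m; "ee_pos": TCP position; "ee_rot": TCP orientation; "force": force on the tool from outside, world axes, zero at the start; "torque": the same for the moment, N m; "gripper_width": finger opening in mm; "gripper_force": force on a finger pad.
Only numpy, scipy, OpenCV 4.12 (cv2) and the standard library are available. Lean on these libraries where they do the work, as an engineer would, in place of code of your own. Each camera call takes 0.05 s, during which the arm holds its last target. There are 200 camera calls.

## Working session

There is one attempt and no reset: what is moved stays moved. The work goes in short steps, Python scripts to look and compute and a tool call to move; the robot and the scene stay as the last step left them, time stands still between calls to the robot, and variables do not carry over. Pictures are saved under pics/ and viewed, at most 14 in all, crops included, and the job is handed in when it is done.

Besides the shell and the picture viewer there is one more tool, called in YAML: its name, and indented under it one key for each argument. send_rows: Moves the arm, as the interface text tells. Scaled input: -1 to 1 covers 0.5 m each way for a shift and 0.5 rad each way for a turn. Its arguments: {"type":"object","properties":{"deltas":{"type":"array","items":{"type":"array"}},"grip":{"type":"number"},"grip_force":{"type":"number"}},"required":["deltas"]}

```bash
mkdir -p pics; python3 - <<'E'
from workcell import *
import cv2,numpy as np
print(state())
ims=[]
for n in ("scene","side","wrist"):
    im=grab_frame(n); cv2.imwrite(f"pics/{n}0.png",im[:,:,::-1]); c=calibration(n); print(n,np.round(c["mtx"],1).tolist(),np.round(c["R"],3).tolist(),np.round(c["t"],1).tolist())
E
```

```text
{'time_s': 0.0, 'qpos': array([ 7.07617561e+01,  1.83509074e+01,  8.97073452e+01,  1.37158407e-03,
        7.20415276e+01, -1.14520832e+00]), 'qvel': array([-0.03446742, -0.05785514, -0.02062133,  0.07500103, -0.09073736,
       -0.02113343]), 'effort': array([ 1.21101497e-03, -4.12466955e+01, -2.31978214e+01,  7.27956416e-02,
        4.56902571e-02, -1.53165079e-04]), 'ee_pos': array([178.40078013, 546.12226122, 227.12123357]), 'ee_rot': array([-1.79900266e+02, -3.29799986e-03,  1.61906537e+02]), 'force': array([-0.16871001,  0.4076383 ,  0.13194287]), 'torque': array([ 0.03859251, -0.01244269,  0.04902855]), 'gripper_force': 0.0, 'gripper_width': 91.15171079388487}
scene [[393.4, 0.0, 256.7], [0.0, 393.4, 190.2], [0.0, 0.0, 1.0]] [[0.217, 0.976, -0.011], [0.772, -0.179, -0.61], [-0.598, 0.124, -0.792]] [-92.1, -368.6, 1373.8]
side [[371.4, 0.0, 262.7], [0.0, 371.4, 189.9], [0.0, 0.0, 1.0]] [[0.946, -0.324, 0.003], [-0.222, -0.656, -0.721], [0.236, 0.682, -0.693]] [-510.2, 158.2, 1051.0]
wrist [[294.6, 0.0, 261.7], [0.0, 294.6, 194.5], [0.0, 0.0, 1.0]] [[0.31, 0.951, -0.002], [0.915, -0.298, 0.272], [0.258, -0.086, -0.962]] [-575.5, -31.1, 392.1]
```

View pics/scene0.png

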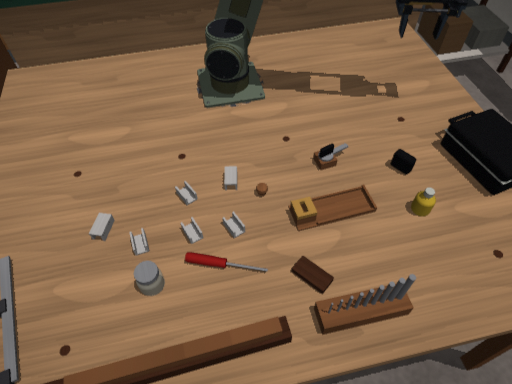

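View pics/side0.png

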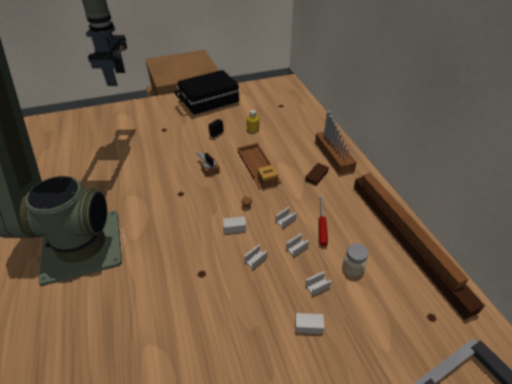

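```bash
cat > h.py <<'E'
from workcell import *
import cv2,numpy as np
from scipy.optimize import minimize
from scipy.spatial.transform import Rotation as Ro
B=lambda x0,x1,y0,y1,z0,z1:np.array([[x,y,z] for x in(x0,x1) for y in(y0,y1) for z in(z0,z1)],float)
cyl=lambda r,z0,z1:np.array([[r*np.cos(a),r*np.sin(a),z] for a in np.linspace(0,6.28,24) for z in(z0,z1)])
M={'up':[B(-17,17,-27,27,0,5),B(-17,-12,-27,27,0,28),B(12,17,-27,27,0,28)],
 'down':[B(-17,17,-32,32,23,28),B(-17,-12,-32,32,0,28),B(12,17,-32,32,0,28)],
 'cradle':[B(-110,106,-40,40,0,6),B(-110,106,-40,-35,0,15),B(-110,106,35,40,0,15),B(-110,-58,-26,26,0,45),B(100,106,-40,40,0,20)],
 'latch':[cyl(21,0,6),B(0,77,-7,7,0,6),B(-22,22,-6,6,6,38)],
 'holder':[B(-25,25,-25,25,0,26)]}
def proj(c,P):
    q=(np.asarray(P)@c['R'].T+c['t']); u=q@c['mtx'].T; return u[:,:2]/u[:,2:]
def ray(c,uv,z):
    C=-c['R'].T@c['t']; d=c['R'].T@np.linalg.solve(c['mtx'],[uv[0],uv[1],1]); return C+d*(z-C[2])/d[2]
S=2
def sil(c,kind,p,z):
    R=Ro.from_euler('z',p[2]).as_matrix(); m=np.zeros((384*S,512*S),np.uint8)
    for b in M[kind]:
        h=cv2.convexHull(((proj(c,b@R.T+[p[0],p[1],z])+.5)*S*16).astype(np.int32)); cv2.fillConvexPoly(m,h,1,shift=4)
    return m
def fit(views,kind,p0,z=0.):
    """views: list of (calib, mask); maximises IoU; p=(x,y,yaw rad)"""
    vs=[(c,np.kron(m.astype(np.uint8),np.ones((S,S),np.uint8))) for c,m in views]
    def cost(p):
        s=0
        for c,m in vs:
            q=sil(c,kind,(p[0]*10,p[1]*10,p[2]/5),z); s+=1-(q&m).sum()/max(1,(q|m).sum())
        return s/len(vs)
    best=None
    for dy in (0,.5,-.5):
        x=np.array([p0[0]/10,p0[1]/10,(p0[2]+dy)*5])
        r=minimize(cost,x,method='Nelder-Mead',options=dict(initial_simplex=x+np.vstack([np.zeros(3),np.eye(3)]),xatol=.01,fatol=1e-4,maxiter=150))
        if best is None or r.fun<best.fun: best=r
    x=best.x; return np.array([x[0]*10,x[1]*10,x[2]/5]),1-best.fun
def cen(d):
    ys,xs=np.nonzero(d['pixels']); return np.array([xs.mean(),ys.mean()])
E
python3 - <<'E'
from h import *
for n in ("scene","side"):
    grab_frame(n); c=calibration(n)
    for k in ("up1","down1","cradle","latch","holder","knob"):
        for d in trace(n,k)[:6]:
            if d['p']<.3: continue
            kk=k.rstrip('1'); w=ray(c,cen(d),14); s=''
            if kk in M and kk!='holder':
                zz=26. if kk=='latch' else 0.; y0={'cradle':1.57,'latch':1.5}.get(kk,1.57-1.57)
                p0=[w[0],w[1],y0]
                bs=[fit([(c,d['pixels'])],kk,p0,zz)]
                s=(np.round(bs[0][0],2).tolist(),round(bs[0][1],2))
            print(n,k,round(d['p'],2),d['bbox'],np.round(w[:2]),s)
E
```

```text
scene up1 0.84 [225.7, 215.0, 18.9, 22.8] [584. -94.] ([580.26, -89.66, 0.63], np.float64(0.66))
scene up1 0.79 [176.6, 183.4, 20.5, 23.4] [ 458. -201.] ([458.26, -202.41, 0.05], np.float64(0.7))
scene up1 0.64 [128.8, 227.0, 21.0, 26.2] [ 580. -333.] ([578.14, -338.28, -0.5], np.float64(0.65))
scene up1 0.61 [180.7, 217.6, 21.9, 30.6] [ 578. -200.] ([575.91, -196.84, 0.93], np.float64(0.66))
scene down1 0.84 [91.6, 210.4, 22.4, 32.2] [ 509. -425.] ([510.21, -426.13, 1.2], np.float64(0.95))
scene down1 0.64 [411.3, 188.1, 24.0, 28.7] [625. 407.] ([626.67, 404.64, 0.48], np.float64(0.68))
scene down1 0.5 [225.6, 169.6, 12.6, 17.5] [423. -75.] ([427.98, -76.71, 1.41], np.float64(0.86))
scene cradle 0.6 [287.7, 184.6, 90.6, 48.0] [587. 163.] ([581.49, 168.47, 1.63], np.float64(0.97))
scene latch 0.82 [319.9, 143.8, 26.6, 15.5] [395. 227.] ([417.64, 203.26, 1.95], np.float64(0.89))
scene latch 0.53 [287.7, 185.3, 90.9, 45.7] [586. 164.] ([606.15, 175.74, 1.35], np.float64(0.19))
scene holder 0.55 [313.7, 154.8, 23.2, 12.8] [431. 195.] 
side up1 0.74 [273.1, 205.7, 20.8, 20.6] [576. -95.] ([578.12, -93.73, 1.93], np.float64(0.9))
side up1 0.61 [305.9, 272.6, 24.6, 22.3] [ 572. -332.] ([571.74, -331.64, 0.6], np.float64(0.73))
side up1 0.57 [287.5, 235.9, 23.2, 17.9] [ 570. -200.] ([570.65, -200.27, 0.84], np.float64(0.74))
side down1 0.93 [293.5, 312.4, 29.0, 19.4] [ 510. -423.] ([508.87, -421.44, 1.18], np.float64(0.94))
side down1 0.73 [222.0, 216.9, 24.0, 15.2] [426. -72.] ([425.0, -70.87, 1.4], np.float64(0.94))
side down1 0.43 [196.9, 152.4, 21.1, 15.5] [417. 250.] ([415.29, 243.66, 0.15], np.float64(0.69))
side cradle 0.55 [236.7, 143.7, 42.6, 48.0] [579. 162.] ([580.83, 177.38, 1.61], np.float64(0.96))
side latch 0.64 [197.5, 151.2, 19.4, 14.7] [416. 250.] ([413.83, 207.98, 1.86], np.float64(0.75))
side holder 0.68 [202.6, 160.5, 17.9, 17.0] [413. 191.] 
side knob 0.45 [284.2, 236.1, 25.6, 20.6] [ 569. -201.]
```

```bash
cat >> h.py <<'E'
def tool():
    s=state(); return np.array(s['ee_pos']),Ro.from_euler('xyz',s['ee_rot'],degrees=True)
def plan(x,y,z,yaw,start=None,vmax=48.,roll=180.):
    """print rows (tool-frame scaled deltas) from measured (or given (pos,yaw)) pose to target; straight line"""
    if start is None: p,R=tool()
    else: p,R=np.array(start[:3],float),Ro.from_euler('xyz',[180,0,start[3]],degrees=True)
    T=Ro.from_euler('xyz',[roll,0,yaw],degrees=True); t=np.array([x,y,z],float)
    rv=(R.inv()*T).as_rotvec(); n=int(np.ceil(max(np.linalg.norm(t-p)/vmax,np.degrees(np.linalg.norm(rv))/8.4,1)))
    Rc=R
    rows=[]
    for i in range(n):
        rows.append([np.round(Rc.inv().apply((t-p)/n)/500,4).tolist(),np.round(rv/n/.5,4).tolist()]); Rc=Rc*Ro.from_rotvec(rv/n)
    same=all(np.allclose(np.array(r),np.array(rows[0]),atol=2e-4) for r in rows)
    print(n,'x',rows[0] if same else str(rows).replace(' ',''))
def look(k,near=None,zz=0.,yaw0=1.57,n="wrist",pm=.3):
    """trace kind k in last picture of n and fit poses"""
    c=calibration(n); out=[]
    for d in trace(n,k+'1' if k in('up','down') else k):
        if d['p']<pm: continue
        w=ray(c,cen(d),zz+14)
        b=d['bbox']; edge=b[0]<2 or b[1]<2 or b[0]+b[2]>510 or b[1]+b[3]>382
        if near is not None and np.hypot(*(w[:2]-near))>60: continue
        p,q=fit([(c,d['pixels'])],k,[w[0],w[1],yaw0],zz); out.append((p,q,d['p']))
        print(n,k,'p%.2f iou%.2f'%(d['p'],q),np.round(p[:2],1),'yaw%.1f'%np.degrees(p[2]),'EDGE' if edge else '')
    return out
E
python3 - <<'E'
from h import *
c=calibration('wrist'); C=-c['R'].T@c['t']; p,R=tool()
print(R.inv().apply(C-p), R.inv().apply(c['R'].T@[0,0,1]))
plan(420,190,300,90)
plan(440,-230,300,90,(420,190,300,90))
E
```

```text
[  76.83037782    1.39527223 -157.28641302] [-2.71802212e-01 -5.60277019e-04  9.62352972e-01]
10 x [[[-0.068,-0.0528,-0.0144],[0.0,-0.0,0.251]],[[-0.0741,-0.0439,-0.0144],[0.0,-0.0,0.251]],[[-0.079,-0.0342,-0.0144],[0.0,-0.0,0.251]],[[-0.0827,-0.0241,-0.0144],[0.0,-0.0,0.251]],[[-0.0851,-0.0135,-0.0144],[0.0,-0.0,0.251]],[[-0.0861,-0.0028,-0.0144],[0.0,-0.0,0.251]],[[-0.0858,0.008,-0.0144],[0.0,-0.0,0.251]],[[-0.0841,0.0187,-0.0144],[0.0,-0.0,0.251]],[[-0.0811,0.0291,-0.0144],[0.0,-0.0,0.251]],[[-0.0768,0.039,-0.0144],[0.0,-0.0,0.251]]]
9 x [[-0.0933, 0.0044, 0.0], [0.0, 0.0, 0.0]]
```

```bash
python3 - <<'E'
from h import *
plan(500,200,210,90)
E
```

```text
10 x [[[-0.0826,-0.0459,0.0036],[0.0,-0.0,0.251]],[[-0.0877,-0.0352,0.0036],[0.0,-0.0,0.251]],[[-0.0915,-0.024,0.0036],[0.0,-0.0,0.251]],[[-0.0937,-0.0123,0.0036],[0.0,-0.0,0.251]],[[-0.0945,-0.0005,0.0036],[0.0,-0.0,0.251]],[[-0.0939,0.0113,0.0036],[0.0,-0.0,0.251]],[[-0.0917,0.023,0.0036],[0.0,-0.0,0.251]],[[-0.0881,0.0343,0.0036],[0.0,-0.0,0.251]],[[-0.0831,0.0451,0.0036],[0.0,-0.0,0.251]],[[-0.0768,0.0551,0.0036],[0.0,-0.0,0.251]]]
```

send_rows:
  deltas:
    - [[-0.0826,-0.0459,0.0036],[0,0,0.251]]
    - [[-0.0877,-0.0352,0.0036],[0,0,0.251]]
    - [[-0.0915,-0.024,0.0036],[0,0,0.251]]
    - [[-0.0937,-0.0123,0.0036],[0,0,0.251]]
    - [[-0.0945,-0.0005,0.0036],[0,0,0.251]]
    - [[-0.0939,0.0113,0.0036],[0,0,0.251]]
    - [[-0.0917,0.023,0.0036],[0,0,0.251]]
    - [[-0.0881,0.0343,0.0036],[0,0,0.251]]
    - [[-0.0831,0.0451,0.0036],[0,0,0.251]]
    - [[-0.0768,0.0551,0.0036],[0,0,0.251]]
  grip: 0

```text
time_s: 1.85
ee_pos: [501.1, 198.4, 210.1]
ee_rot: [180.0, -0.0, 89.7]
force: [0.5, 1.3, 1.1]
gripper_width: 91.1
gripper_force: 0.0
```

send_rows:
  deltas:
    - [[0,0,0],[0,0,0]]
    - [[0,0,0],[0,0,0]]
    - [[0,0,0],[0,0,0]]

```text
time_s: 2.15
ee_pos: [499.3, 200.6, 209.9]
ee_rot: [-180.0, -0.0, 90.1]
force: [-0.4, 0.2, -0.2]
gripper_width: 91.4
gripper_force: 0.0
```

```bash
python3 - <<'E'
from h import *
s=state(); print(s['ee_pos'],s['ee_rot'],s['time_s'])
im=grab_frame('wrist')
look('cradle',pm=.2); look('latch',zz=26.,yaw0=1.9); look('holder',yaw0=0.3)
cv2.imwrite('pics/w1.png',im[:,:,::-1])
E
```

```text
[499.32102871 200.62826807 209.92294588] [-1.79966274e+02 -2.26669487e-02  9.00673260e+01] 2.15
wrist cradle p0.97 iou0.74 [581.5 172.8] yaw93.3 
wrist latch p0.70 iou0.94 [417.5 205.6] yaw108.8 
wrist latch p0.30 iou0.22 [593.4 203. ] yaw82.0 
wrist holder p0.69 iou0.37 [417.5 205.7] yaw7.4
```

View pics/w1.png

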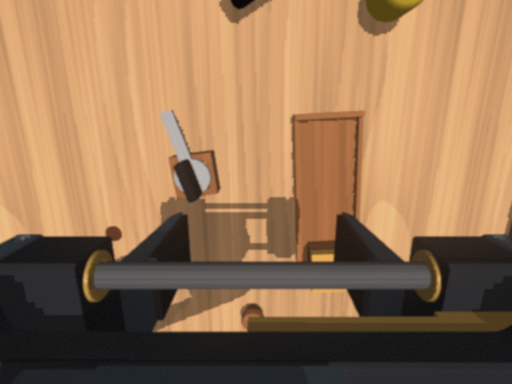

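send_rows:
  deltas:
    - [[-0.08,0.027,0],[0,0,0]]
    - [[-0.08,0.027,0],[0,0,0]]
    - [[-0.08,0.027,0],[0,0,0]]
    - [[0,0,0],[0,0,0]]
    - [[0,0,0],[0,0,0]]
    - [[0,0,0],[0,0,0]]

```text
time_s: 2.95
ee_pos: [540.0, 81.2, 210.0]
ee_rot: [-180.0, -0.0, 90.1]
force: [0.3, -0.4, 0.1]
gripper_width: 90.9
gripper_force: 0.0
```

```bash
python3 - <<'E'
from h import *
im=grab_frame('wrist')
look('cradle',pm=.2); look('latch',zz=26.,yaw0=1.9)
c=calibration('wrist')
cv2.imwrite('pics/w2.png',im[:,:,::-1])
for xs in ((-110,45),(-58,45)):
  for y in (-26,26): pass
plan(520,-230,230,90)
E
```

```text
wrist cradle p0.60 iou0.98 [581.7 172.7] yaw93.3 EDGE
wrist latch p0.71 iou0.96 [417.7 205.7] yaw108.8 EDGE
7 x [[-0.0889, -0.0059, -0.0057], [-0.0, -0.0001, 0.0006]]
```

View pics/w2.png

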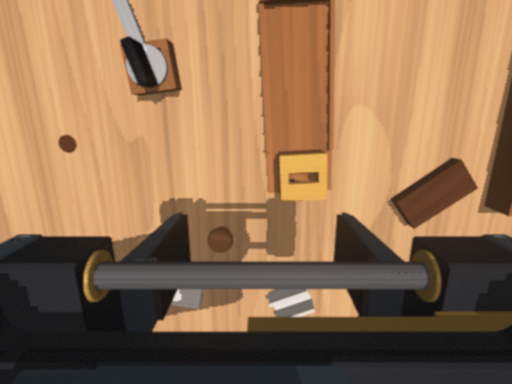

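send_rows:
  deltas:
    - [[-0.0889,-0.0059,-0.0057],[0,0,0]]
    - [[-0.0889,-0.0059,-0.0057],[0,0,0]]
    - [[-0.0889,-0.0059,-0.0057],[0,0,0]]
    - [[-0.0889,-0.0059,-0.0057],[0,0,0]]
    - [[-0.0889,-0.0059,-0.0057],[0,0,0]]
    - [[-0.0889,-0.0059,-0.0057],[0,0,0]]
    - [[-0.0889,-0.0059,-0.0057],[0,0,0]]
    - [[0,0,0],[0,0,0]]
    - [[0,0,0],[0,0,0]]
    - [[0,0,0],[0,0,0]]

```text
time_s: 4.1
ee_pos: [519.9, -229.7, 229.7]
ee_rot: [-180.0, -0.1, 90.1]
force: [-1.1, -0.4, 0.4]
gripper_width: 91.4
gripper_force: 0.0
```

```bash
python3 - <<'E'
from h import *
im=grab_frame('wrist')
a=look('up'); b=look('down'); 
cv2.imwrite('pics/w3.png',im[:,:,::-1])
E
```

```text
wrist up p0.90 iou0.93 [ 576.1 -330.7] yaw97.5 
wrist up p0.87 iou0.96 [ 572.9 -199.8] yaw110.3 
wrist up p0.61 iou0.96 [580.1 -92.6] yaw110.8 
wrist up p0.57 iou0.96 [ 450.3 -200.6] yaw116.8 
wrist down p0.93 iou0.97 [426.3 -72.7] yaw79.6 
wrist down p0.75 iou0.81 [ 509.9 -423.1] yaw69.5
```

View pics/w3.png

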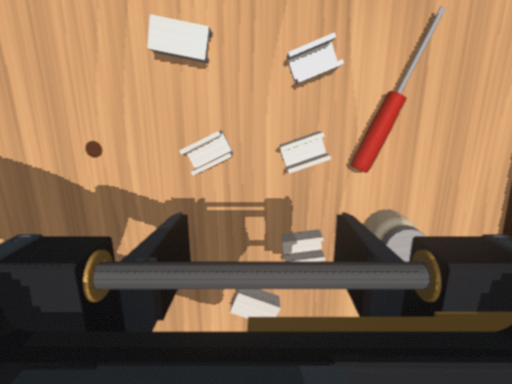

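```bash
cat >> h.py <<'E'
CR=(581.7,172.7,93.3)
def slot(cx,cy=0.,cr=CR):
    a=np.radians(cr[2]); return cr[0]+cx*np.cos(a)-cy*np.sin(a), cr[1]+cx*np.sin(a)+cy*np.cos(a)
def cycle(ch,cx,zg=27.,zp=33.7,start=None):
    """ch=(x,y,yaw deg); pick, carry to cradle x=cx"""
    x,y,w=ch; sx,sy=slot(cx); cw=CR[2]
    if start is None: p,R=tool(); start=(*p,R.as_euler('xyz',degrees=True)[2])
    k=[start,(x,y,85,w),(x,y,zg,w),(x,y,130,w),(sx,sy,110,cw),(sx,sy,zp+6,cw),(sx,sy,zp,cw),(sx,sy,110,cw),(520,-230,230,90)]
    for i,v in enumerate((48,22,45,48,25,3,45,48)):
        print(np.round(k[i+1],1),end=' '); plan(*k[i+1],start=k[i],vmax=v)
E
python3 - <<'E'
from h import *
cycle((580.1,-92.6,110.8),77)
E
```

```text
[580.1 -92.6  85.  110.8] 5 x [[[0.0548,0.0241,0.058],[-0.0,0.0,-0.1443]],[[0.0529,0.028,0.058],[-0.0,0.0,-0.1443]],[[0.0507,0.0318,0.058],[-0.0,0.0,-0.1443]],[[0.0483,0.0353,0.058],[-0.0,0.0,-0.1443]],[[0.0456,0.0387,0.058],[-0.0,0.0,-0.1443]]]
[580.1 -92.6  27.  110.8] 3 x [[0.0, -0.0, 0.0387], [0.0, 0.0, 0.0]]
[580.1 -92.6 130.  110.8] 3 x [[0.0, 0.0, -0.0687], [0.0, 0.0, 0.0]]
[577.3 249.6 110.   93.3] 8 x [[[0.0802,0.0297,0.005],[0.0,-0.0,0.0764]],[[0.0813,0.0266,0.005],[0.0,-0.0,0.0764]],[[0.0823,0.0235,0.005],[0.0,-0.0,0.0764]],[[0.0831,0.0204,0.005],[0.0,-0.0,0.0764]],[[0.0838,0.0172,0.005],[0.0,-0.0,0.0764]],[[0.0844,0.014,0.005],[0.0,-0.0,0.0764]],[[0.0849,0.0107,0.005],[0.0,-0.0,0.0764]],[[0.0852,0.0075,0.005],[0.0,-0.0,0.0764]]]
[577.3 249.6  39.7  93.3] 3 x [[0.0, -0.0, 0.0469], [0.0, 0.0, 0.0]]
[577.3 249.6  33.7  93.3] 2 x [[0.0, -0.0, 0.006], [0.0, 0.0, 0.0]]
[577.3 249.6 110.   93.3] 2 x [[0.0, 0.0, -0.0763], [0.0, 0.0, 0.0]]
[ 520 -230  230   90] 11 x [[[-0.0865,-0.0154,-0.0218],[0.0,-0.0,0.0105]],[[-0.0865,-0.015,-0.0218],[0.0,-0.0,0.0105]],[[-0.0866,-0.0145,-0.0218],[0.0,-0.0,0.0105]],[[-0.0867,-0.0141,-0.0218],[0.0,-0.0,0.0105]],[[-0.0868,-0.0136,-0.0218],[0.0,-0.0,0.0105]],[[-0.0868,-0.0131,-0.0218],[0.0,-0.0,0.0105]],[[-0.0869,-0.0127,-0.0218],[0.0,-0.0,0.0105]],[[-0.087,-0.0122,-0.0218],[0.0,-0.0,0.0105]],[[-0.087,-0.0118,-0.0218],[0.0,-0.0,0.0105]],[[-0.0871,-0.0113,-0.0218],[0.0,-0.0,0.0105]],[[-0.0871,-0.0109,-0.0218],[0.0,-0.0,0.0105]]]
```

send_rows:
  deltas:
    - [[0.0548,0.0241,0.058],[0,0,-0.1443]]
    - [[0.0529,0.028,0.058],[0,0,-0.1443]]
    - [[0.0507,0.0318,0.058],[0,0,-0.1443]]
    - [[0.0483,0.0353,0.058],[0,0,-0.1443]]
    - [[0.0456,0.0387,0.058],[0,0,-0.1443]]
    - [[0,0,0],[0,0,0]]
    - [[0,0,0],[0,0,0]]
    - [[0,0,0],[0,0,0]]
  grip: 0.2
  grip_force: 20

```text
time_s: 5.05
ee_pos: [580.7, -94.5, 86.0]
ee_rot: [179.9, 0.1, 110.7]
force: [-0.4, -0.5, 0.4]
gripper_width: 72.9
gripper_force: 0.0
```

send_rows:
  deltas:
    - [[0,0,0.0387],[0,0,0]]
    - [[0,0,0.0387],[0,0,0]]
    - [[0,0,0.0387],[0,0,0]]
    - [[0,0,0],[0,0,0]]
    - [[0,0,0],[0,0,0]]

```text
time_s: 5.55
ee_pos: [580.7, -95.1, 28.0]
ee_rot: [179.9, 0.0, 110.6]
force: [-0.4, 1.2, -0.2]
gripper_width: 73.2
gripper_force: 0.0
```

send_rows:
  deltas:
    - [[0,0,0],[0,0,0]]
    - [[0,0,0],[0,0,0]]
    - [[0,0,0],[0,0,0]]
    - [[0,0,0],[0,0,0]]
    - [[0,0,0],[0,0,0]]
  grip: 1

```text
time_s: 6.05
ee_pos: [580.7, -94.4, 27.9]
ee_rot: [179.9, 0.1, 110.7]
force: [-1.4, -1.0, 5.9]
gripper_width: 53.7
gripper_force: 20.0
```

send_rows:
  deltas:
    - [[0,0,-0.0687],[0,0,0]]
    - [[0,0,-0.0687],[0,0,0]]
    - [[0,0,-0.0687],[0,0,0]]
    - [[0,0,0],[0,0,0]]
    - [[0,0,0],[0,0,0]]

```text
time_s: 6.55
ee_pos: [580.2, -94.2, 130.3]
ee_rot: [179.9, 0.0, 110.7]
force: [-0.6, 0.2, -0.4]
gripper_width: 53.4
gripper_force: 20.0
```

```bash
python3 - <<'E'
from h import *
im=grab_frame('wrist')
cv2.imwrite('pics/w4.png',im[:,:,::-1])
s=state(); print(s['ee_pos'],s['ee_rot'],s['gripper_width'],s['gripper_force'])
E
```

```text
[579.386071   -94.00450949 129.0490173 ] [-1.79921136e+02 -5.60520877e-02  1.10674392e+02] 53.991653444715 19.999834299087524
```

View pics/w4.png

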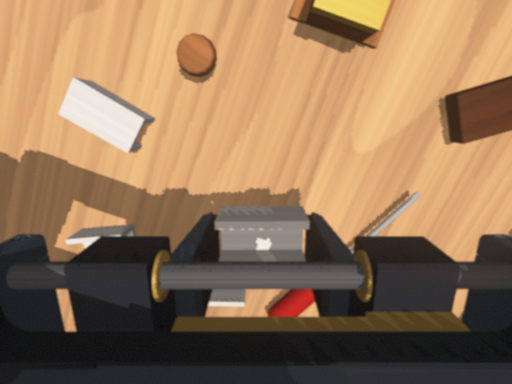

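```bash
python3 - <<'E'
from h import *
x,y=slot(75.5);print(x,y)
plan(x,y,110,93.3,(580.2,-94.3,129.8,110.7))
E
```

```text
577.3539159645527 248.07480715435912
8 x [[[0.0803,0.0296,0.005],[0.0,-0.0,0.0759]],[[0.0814,0.0265,0.005],[0.0,-0.0,0.0759]],[[0.0823,0.0234,0.005],[0.0,-0.0,0.0759]],[[0.0832,0.0203,0.005],[0.0,-0.0,0.0759]],[[0.0839,0.0171,0.005],[0.0,-0.0,0.0759]],[[0.0845,0.0139,0.005],[0.0,-0.0,0.0759]],[[0.0849,0.0107,0.005],[0.0,-0.0,0.0759]],[[0.0853,0.0075,0.005],[0.0,-0.0,0.0759]]]
```

send_rows:
  deltas:
    - [[0.0803,0.0296,0.005],[0,0,0.0759]]
    - [[0.0814,0.0265,0.005],[0,0,0.0759]]
    - [[0.0823,0.0234,0.005],[0,0,0.0759]]
    - [[0.0832,0.0203,0.005],[0,0,0.0759]]
    - [[0.0839,0.0171,0.005],[0,0,0.0759]]
    - [[0.0845,0.0139,0.005],[0,0,0.0759]]
    - [[0.0849,0.0107,0.005],[0,0,0.0759]]
    - [[0.0853,0.0075,0.005],[0,0,0.0759]]

```text
time_s: 7.4
ee_pos: [576.0, 249.5, 107.5]
ee_rot: [-179.8, 0.1, 93.2]
force: [1.1, 0.5, -0.5]
gripper_width: 53.9
gripper_force: 20.0
```

send_rows:
  deltas:
    - [[0,0,0],[0,0,0]]
    - [[0,0,0],[0,0,0]]

```text
time_s: 7.6
ee_pos: [576.1, 248.5, 107.7]
ee_rot: [-179.8, 0.1, 93.4]
force: [-0.1, -0.7, -0.8]
gripper_width: 53.5
gripper_force: 20.0
```

send_rows:
  deltas:
    - [[0,0,0],[0,0,0]]

```text
time_s: 7.7
ee_pos: [576.8, 247.0, 108.6]
ee_rot: [-179.9, 0.1, 93.3]
force: [0.1, -0.6, -0.5]
gripper_width: 53.6
gripper_force: 20.0
```

send_rows:
  deltas:
    - [[0,0,0],[0,0,0]]

```text
time_s: 7.8
ee_pos: [577.4, 246.7, 109.4]
ee_rot: [-179.9, 0.0, 93.2]
force: [-0.1, 0.4, -1.1]
gripper_width: 53.6
gripper_force: 20.0
```

send_rows:
  deltas:
    - [[0,0,0.044],[0,0,0]]
    - [[0,0,0.044],[0,0,0]]
    - [[0,0,0.044],[0,0,0]]
    - [[0,0,0.008],[0,0,0]]
    - [[0,0,0.008],[0,0,0]]
    - [[0,0,0],[0,0,0]]
    - [[0,0,0],[0,0,0]]

```text
time_s: 8.5
ee_pos: [578.3, 248.3, 37.1]
ee_rot: [179.9, -0.0, 93.3]
force: [-0.4, 0.3, -0.5]
gripper_width: 53.8
gripper_force: 20.0
```

send_rows:
  deltas:
    - [[0,0,0],[0,0,0]]
    - [[0,0,0],[0,0,0]]
    - [[0,0,0],[0,0,0]]
    - [[0,0,0],[0,0,0]]
  grip: 0.2

```text
time_s: 8.9
ee_pos: [577.6, 248.3, 36.2]
ee_rot: [180.0, -0.0, 93.3]
force: [-0.3, 0.5, -0.4]
gripper_width: 73.1
gripper_force: 0.0
```

send_rows:
  deltas:
    - [[0,0,-0.09],[0,0,0]]
    - [[0,0,-0.09],[0,0,0]]
    - [[-0.09,-0.0154,-0.02],[0,0,0.05]]
    - [[-0.09,-0.0154,-0.02],[0,0,0.05]]
    - [[-0.09,-0.0154,-0.02],[0,0,0.015]]
    - [[-0.05,-0.0154,-0.01],[0,0,0]]
    - [[0,0,0],[0,0,0]]
    - [[0,0,0],[0,0,0]]
    - [[0,0,0],[0,0,0]]

```text
time_s: 9.8
ee_pos: [551.2, 88.5, 160.7]
ee_rot: [-180.0, -0.0, 90.0]
force: [0.1, 0.9, 0.0]
gripper_width: 73.1
gripper_force: 0.0
```

```bash
python3 - <<'E'
from h import *
im=grab_frame('wrist'); print(state()['ee_pos'])
a=look('up',zz=6.); b=look('cradle',pm=.2); b=look('down')
cv2.imwrite('pics/w5.png',im[:,:,::-1])
plan(520,-230,230,90)
E
```

```text
[551.20387218  88.6215353  160.52673703]
wrist up p0.62 iou0.10 [ 448.4 -105.5] yaw157.6 
wrist up p0.59 iou0.97 [578.1 249.7] yaw93.9 EDGE
wrist cradle p0.71 iou0.85 [581.4 173. ] yaw93.2 EDGE
7 x [[-0.091, -0.009, -0.0199], [-0.0002, -0.0, 0.0003]]
```

View pics/w5.png

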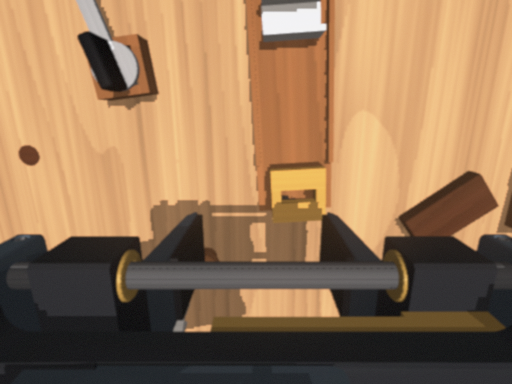

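send_rows:
  deltas:
    - [[-0.091,-0.009,-0.02],[0,0,0]]
    - [[-0.091,-0.009,-0.02],[0,0,0]]
    - [[-0.091,-0.009,-0.02],[0,0,0]]
    - [[-0.091,-0.009,-0.02],[0,0,0]]
    - [[-0.091,-0.009,-0.02],[0,0,0]]
    - [[-0.091,-0.009,-0.02],[0,0,0]]
    - [[-0.091,-0.009,-0.02],[0,0,0]]
    - [[0,0,0],[0,0,0]]
    - [[0,0,0],[0,0,0]]
    - [[0,0,0],[0,0,0]]

```text
time_s: 11.0
ee_pos: [519.5, -229.7, 230.3]
ee_rot: [-179.9, -0.1, 90.0]
force: [-0.2, 0.7, 0.8]
gripper_width: 72.7
gripper_force: 0.0
```

```bash
python3 - <<'E'
from h import *
im=grab_frame('wrist')
a=look('up'); b=look('down'); s=state(); print(s['ee_pos'],s['ee_rot'])
x,y,w=min((q[0] for q in a),key=lambda p:np.hypot(p[0]-573,p[1]+200)); w=np.degrees(w)
plan(x,y,85,w)
x2,y2=slot(39); print(x2,y2); plan(x2,y2,110,93.3,(x,y,130,w))
E
```

```text
wrist up p0.91 iou0.94 [ 450.5 -200.4] yaw115.0 
wrist up p0.83 iou0.87 [ 574.8 -330.1] yaw93.9 
wrist up p0.55 iou0.96 [ 573.2 -199.6] yaw109.4 
wrist down p0.91 iou0.79 [ 510.2 -422.5] yaw68.5 
wrist down p0.84 iou0.97 [426.8 -72.5] yaw79.2 
[ 519.58334902 -229.45183519  230.53570261] [-1.79959412e+02 -3.66865841e-02  9.01021563e+01]
4 x [[[0.0148,0.0269,0.0728],[-0.0003,-0.0004,-0.1688]],[[0.0125,0.028,0.0728],[-0.0003,-0.0004,-0.1688]],[[0.0101,0.029,0.0728],[-0.0003,-0.0004,-0.1688]],[[0.0077,0.0297,0.0728],[-0.0003,-0.0004,-0.1688]]]
579.455002948577 211.6353308479471
9 x [[[0.0857,0.0317,0.0044],[-0.0,-0.0,0.0626]],[[0.0867,0.029,0.0044],[-0.0,-0.0,0.0626]],[[0.0875,0.0263,0.0044],[-0.0,-0.0,0.0626]],[[0.0883,0.0236,0.0044],[-0.0,-0.0,0.0626]],[[0.089,0.0208,0.0044],[-0.0,-0.0,0.0626]],[[0.0896,0.018,0.0044],[-0.0,-0.0,0.0626]],[[0.0901,0.0152,0.0044],[-0.0,-0.0,0.0626]],[[0.0906,0.0123,0.0044],[-0.0,-0.0,0.0626]],[[0.0909,0.0095,0.0044],[-0.0,-0.0,0.0626]]]
```

send_rows:
  deltas:
    - [[0.0148,0.0269,0.0728],[0,0,-0.1688]]
    - [[0.0125,0.028,0.0728],[0,0,-0.1688]]
    - [[0.0101,0.029,0.0728],[0,0,-0.1688]]
    - [[0.0077,0.0297,0.0728],[0,0,-0.1688]]
    - [[0,0,0],[0,0,0]]
    - [[0,0,0],[0,0,0]]
    - [[0,0,0],[0,0,0]]

```text
time_s: 11.85
ee_pos: [574.0, -201.6, 87.3]
ee_rot: [179.9, 0.1, 109.3]
force: [0.7, 0.8, 0.2]
gripper_width: 72.8
gripper_force: 0.0
```

send_rows:
  deltas:
    - [[0,0,0.0387],[0,0,0]]
    - [[0,0,0.0387],[0,0,0]]
    - [[0,0,0.0387],[0,0,0]]
    - [[0,0,0],[0,0,0]]
    - [[0,0,0],[0,0,0]]

```text
time_s: 12.35
ee_pos: [573.9, -201.9, 29.0]
ee_rot: [179.9, 0.1, 109.3]
force: [-0.3, -0.2, 0.2]
gripper_width: 73.0
gripper_force: 0.0
```

send_rows:
  deltas:
    - [[0,0,0],[0,0,0]]
    - [[0,0,0],[0,0,0]]
    - [[0,0,0],[0,0,0]]
    - [[0,0,0],[0,0,0]]
    - [[0,0,0],[0,0,0]]
  grip: 1

```text
time_s: 12.85
ee_pos: [573.7, -201.5, 28.3]
ee_rot: [179.9, 0.1, 109.3]
force: [-1.7, -0.3, 6.6]
gripper_width: 53.4
gripper_force: 20.0
```

send_rows:
  deltas:
    - [[0,0,-0.0687],[0,0,0]]
    - [[0,0,-0.0687],[0,0,0]]
    - [[0,0,-0.0687],[0,0,0]]
    - [[0,0,0],[0,0,0]]
    - [[0,0,0],[0,0,0]]

```text
time_s: 13.35
ee_pos: [573.2, -201.2, 130.7]
ee_rot: [180.0, 0.0, 109.3]
force: [-0.5, -0.3, -0.3]
gripper_width: 54.1
gripper_force: 20.0
```

send_rows:
  deltas:
    - [[0.0857,0.0317,0.0044],[0,0,0.0626]]
    - [[0.0867,0.029,0.0044],[0,0,0.0626]]
    - [[0.0875,0.0263,0.0044],[0,0,0.0626]]
    - [[0.0883,0.0236,0.0044],[0,0,0.0626]]
    - [[0.089,0.0208,0.0044],[0,0,0.0626]]
    - [[0.0896,0.018,0.0044],[0,0,0.0626]]
    - [[0.0901,0.0152,0.0044],[0,0,0.0626]]
    - [[0.0906,0.0123,0.0044],[0,0,0.0626]]
    - [[0.0909,0.0095,0.0044],[0,0,0.0626]]
    - [[0,0,0],[0,0,0]]

```text
time_s: 14.35
ee_pos: [578.9, 214.9, 107.9]
ee_rot: [-179.8, -0.1, 93.5]
force: [-0.5, -0.5, -1.9]
gripper_width: 53.1
gripper_force: 20.0
```

send_rows:
  deltas:
    - [[0,0,0],[0,0,0]]
    - [[0,0,0],[0,0,0]]

```text
time_s: 14.55
ee_pos: [579.5, 208.7, 109.2]
ee_rot: [-179.8, 0.1, 93.2]
force: [-0.4, -0.9, -0.1]
gripper_width: 53.6
gripper_force: 20.0
```

send_rows:
  deltas:
    - [[0,0,0],[0,0,0]]

```text
time_s: 14.65
ee_pos: [580.1, 208.4, 110.0]
ee_rot: [-179.9, 0.0, 93.1]
force: [-0.0, -0.8, 0.6]
gripper_width: 53.9
gripper_force: 20.0
```

send_rows:
  deltas:
    - [[0,0,0.045],[0,0,0]]
    - [[0,0,0.045],[0,0,0]]
    - [[0,0,0.045],[0,0,0]]
    - [[0,0,0.008],[0,0,0]]
    - [[0,0,0.008],[0,0,0]]
    - [[0,0,0],[0,0,0]]
    - [[0,0,0],[0,0,0]]

```text
time_s: 15.35
ee_pos: [581.1, 209.9, 36.1]
ee_rot: [179.9, -0.0, 93.2]
force: [-0.1, -0.3, -1.0]
gripper_width: 53.3
gripper_force: 20.0
```

send_rows:
  deltas:
    - [[0,0,0],[0,0,0]]
    - [[0,0,0],[0,0,0]]
    - [[0,0,0],[0,0,0]]
    - [[0,0,0],[0,0,0]]
  grip: 0.2

```text
time_s: 15.75
ee_pos: [580.4, 210.0, 35.3]
ee_rot: [180.0, -0.0, 93.2]
force: [0.2, 0.5, 0.0]
gripper_width: 72.9
gripper_force: 0.0
```

send_rows:
  deltas:
    - [[0,0,-0.09],[0,0,0]]
    - [[0,0,-0.09],[0,0,0]]
    - [[-0.087,-0.0145,-0.021],[0,0,0.0115]]
    - [[-0.087,-0.0145,-0.021],[0,0,0.0115]]
    - [[-0.087,-0.0145,-0.021],[0,0,0.0115]]
    - [[-0.087,-0.014,-0.021],[0,0,0.0115]]
    - [[-0.087,-0.014,-0.021],[0,0,0.0115]]
    - [[-0.087,-0.013,-0.021],[0,0,0.0115]]
    - [[-0.087,-0.0125,-0.021],[0,0,0.0115]]
    - [[-0.087,-0.012,-0.021],[0,0,0.0115]]

```text
time_s: 16.75
ee_pos: [537.6, -141.5, 209.6]
ee_rot: [180.0, -0.0, 90.5]
force: [1.0, -0.2, 0.2]
gripper_width: 72.8
gripper_force: 0.0
```

send_rows:
  deltas:
    - [[-0.087,-0.012,-0.021],[0,0,0.0115]]
    - [[-0.087,-0.0115,-0.021],[0,0,0.0115]]
    - [[0,0,0],[0,0,0]]
    - [[0,0,0],[0,0,0]]
    - [[0,0,0],[0,0,0]]

```text
time_s: 17.25
ee_pos: [526.8, -225.9, 229.5]
ee_rot: [-180.0, -0.1, 89.9]
force: [0.9, -0.1, -0.2]
gripper_width: 73.1
gripper_force: 0.0
```

```bash
cat >> h.py <<'E'
def nxt(k,near,cx,off=2.):
    im=grab_frame('wrist'); s=state(); print(s['ee_pos'],s['ee_rot'])
    o={q:look(q) for q in ('up','down')}
    x,y,w=min((q[0] for q in o[k]),key=lambda p:np.hypot(p[0]-near[0],p[1]-near[1])); w=np.degrees(w)
    print('pick',x,y,w); plan(x,y+off,85,w)
    x2,y2=slot(cx); print('place',x2,y2); plan(x2,y2,110,93.3,(x,y,130,w)); return im
E
python3 - <<'E'
from h import *
nxt('up',(450,-200),1)
E
```

```text
[ 526.86547895 -225.58080369  229.51664131] [-1.79947360e+02 -5.37284694e-02  8.99672745e+01]
wrist up p0.83 iou0.94 [ 450.7 -200.8] yaw116.3 
wrist up p0.77 iou0.84 [ 575.8 -328.9] yaw98.0 
wrist up p0.31 iou0.37 [ 670.9 -161. ] yaw133.6 
wrist down p0.94 iou0.79 [ 510.5 -422.2] yaw68.5 
wrist down p0.88 iou0.96 [426.7 -72.6] yaw79.5 
pick 450.68803946769754 -200.7607410523467 116.26518683427233
4 x [[[0.0133,-0.0381,0.0723],[-0.0003,-0.0004,-0.2292]],[[0.0176,-0.0364,0.0723],[-0.0003,-0.0004,-0.2292]],[[0.0217,-0.0341,0.0723],[-0.0003,-0.0004,-0.2292]],[[0.0254,-0.0314,0.0723],[-0.0003,-0.0004,-0.2292]]]
place 581.6424359730405 173.698341816614
9 x [[[0.0617,0.0629,0.0044],[0.0,-0.0,0.0891]],[[0.0645,0.0601,0.0044],[0.0,-0.0,0.0891]],[[0.0671,0.0572,0.0044],[0.0,-0.0,0.0891]],[[0.0696,0.0541,0.0044],[0.0,-0.0,0.0891]],[[0.0719,0.051,0.0044],[0.0,-0.0,0.0891]],[[0.0741,0.0477,0.0044],[0.0,-0.0,0.0891]],[[0.0762,0.0444,0.0044],[0.0,-0.0,0.0891]],[[0.0781,0.0409,0.0044],[0.0,-0.0,0.0891]],[[0.0798,0.0374,0.0044],[0.0,-0.0,0.0891]]]
```

send_rows:
  deltas:
    - [[0.0133,-0.0381,0.0723],[0,0,-0.2292]]
    - [[0.0176,-0.0364,0.0723],[0,0,-0.2292]]
    - [[0.0217,-0.0341,0.0723],[0,0,-0.2292]]
    - [[0.0254,-0.0314,0.0723],[0,0,-0.2292]]
    - [[0,0,0],[0,0,0]]
    - [[0,0,0],[0,0,0]]
    - [[0,0,0],[0,0,0]]

```text
time_s: 18.1
ee_pos: [453.9, -201.1, 87.5]
ee_rot: [179.8, 0.3, 116.1]
force: [-0.3, -0.7, -0.6]
gripper_width: 72.9
gripper_force: 0.0
```

send_rows:
  deltas:
    - [[0,0,0.039],[0,0,0]]
    - [[0,0,0.039],[0,0,0]]
    - [[0,0,0.039],[0,0,0]]
    - [[0,0,0],[0,0,0]]
    - [[0,0,0],[0,0,0]]

```text
time_s: 18.6
ee_pos: [452.7, -200.8, 28.2]
ee_rot: [179.9, 0.1, 116.1]
force: [-0.2, -0.0, -0.0]
gripper_width: 72.8
gripper_force: 0.0
```

send_rows:
  deltas:
    - [[0,0,0],[0,0,0]]
    - [[0,0,0],[0,0,0]]
    - [[0,0,0],[0,0,0]]
    - [[0,0,0],[0,0,0]]
    - [[0,0,0],[0,0,0]]
  grip: 1

```text
time_s: 19.1
ee_pos: [451.5, -200.4, 27.8]
ee_rot: [179.9, 0.1, 116.1]
force: [0.1, 0.2, 6.1]
gripper_width: 53.4
gripper_force: 20.0
```

send_rows:
  deltas:
    - [[0,0,-0.0687],[0,0,0]]
    - [[0,0,-0.0687],[0,0,0]]
    - [[0,0,-0.0687],[0,0,0]]
    - [[0,0,0],[0,0,0]]
    - [[0,0,0],[0,0,0]]

```text
time_s: 19.6
ee_pos: [450.8, -200.0, 130.3]
ee_rot: [180.0, 0.0, 116.1]
force: [-0.9, 0.8, -0.6]
gripper_width: 53.5
gripper_force: 20.0
```

send_rows:
  deltas:
    - [[0.0617,0.0629,0.0044],[0,0,0.0891]]
    - [[0.0645,0.0601,0.0044],[0,0,0.0891]]
    - [[0.0671,0.0572,0.0044],[0,0,0.0891]]
    - [[0.0696,0.0541,0.0044],[0,0,0.0891]]
    - [[0.0719,0.051,0.0044],[0,0,0.0891]]
    - [[0.0741,0.0477,0.0044],[0,0,0.0891]]
    - [[0.0762,0.0444,0.0044],[0,0,0.0891]]
    - [[0.0781,0.0409,0.0044],[0,0,0.0891]]
    - [[0.0798,0.0374,0.0044],[0,0,0.0891]]

```text
time_s: 20.5
ee_pos: [581.5, 175.6, 107.8]
ee_rot: [-179.8, 0.1, 93.1]
force: [0.3, 0.0, -0.9]
gripper_width: 53.8
gripper_force: 20.0
```

send_rows:
  deltas:
    - [[0,0,0],[0,0,0]]
    - [[0,0,0],[0,0,0]]

```text
time_s: 20.7
ee_pos: [581.1, 174.5, 107.8]
ee_rot: [-179.7, 0.1, 93.3]
force: [-0.1, -0.4, -0.6]
gripper_width: 53.4
gripper_force: 20.0
```

send_rows:
  deltas:
    - [[0,0,0],[0,0,0]]
    - [[0,0,0],[0,0,0]]

```text
time_s: 20.9
ee_pos: [581.7, 172.7, 109.6]
ee_rot: [-179.9, 0.0, 93.1]
force: [0.5, -0.8, -0.1]
gripper_width: 54.0
gripper_force: 20.0
```

send_rows:
  deltas:
    - [[0,0,0.045],[0,0,0]]
    - [[0,0,0.045],[0,0,0]]
    - [[0,0,0.045],[0,0,0]]
    - [[0,0,0.008],[0,0,0]]
    - [[0,0,0.008],[0,0,0]]
    - [[0,0,0],[0,0,0]]
    - [[0,0,0],[0,0,0]]

```text
time_s: 21.6
ee_pos: [583.2, 174.1, 35.8]
ee_rot: [179.9, -0.0, 93.2]
force: [-0.9, 1.1, -0.8]
gripper_width: 53.6
gripper_force: 20.0
```

send_rows:
  deltas:
    - [[0,0,0],[0,0,0]]
    - [[0,0,0],[0,0,0]]
    - [[0,0,0],[0,0,0]]
    - [[0,0,0],[0,0,0]]
  grip: 0.2

```text
time_s: 22.0
ee_pos: [582.5, 174.2, 34.9]
ee_rot: [180.0, -0.0, 93.2]
force: [0.4, 0.0, 0.4]
gripper_width: 72.9
gripper_force: 0.0
```

send_rows:
  deltas:
    - [[0,0,-0.09],[0,0,0]]
    - [[0,0,-0.09],[0,0,0]]
    - [[-0.09,-0.0145,-0.021],[0,0,0.0115]]
    - [[-0.09,-0.0145,-0.021],[0,0,0.0115]]
    - [[-0.09,-0.0145,-0.021],[0,0,0.0115]]
    - [[-0.09,-0.014,-0.021],[0,0,0.0115]]
    - [[-0.09,-0.014,-0.021],[0,0,0.0115]]
    - [[-0.09,-0.013,-0.021],[0,0,0.0115]]
    - [[-0.09,-0.0125,-0.021],[0,0,0.0115]]
    - [[-0.09,-0.012,-0.021],[0,0,0.0115]]

```text
time_s: 23.0
ee_pos: [540.2, -189.3, 209.2]
ee_rot: [180.0, -0.0, 90.5]
force: [0.7, 0.3, -0.6]
gripper_width: 72.9
gripper_force: 0.0
```

send_rows:
  deltas:
    - [[-0.09,-0.012,-0.021],[0,0,0.0115]]
    - [[-0.09,-0.0115,-0.021],[0,0,0.0115]]
    - [[-0.09,0,0],[0,0,0]]
    - [[0,0,0],[0,0,0]]
    - [[0,0,0],[0,0,0]]
    - [[0,0,0],[0,0,0]]

```text
time_s: 23.6
ee_pos: [529.3, -321.6, 229.3]
ee_rot: [-180.0, -0.1, 89.9]
force: [0.2, -0.6, 0.4]
gripper_width: 72.8
gripper_force: 0.0
```

```bash
python3 - <<'E'
from h import *
im=nxt('up',(575,-330),-37)
E
```

```text
[ 529.48642107 -321.28991106  229.44493193] [-1.79970200e+02 -5.09151524e-02  8.99614887e+01]
wrist up p0.81 iou0.95 [ 575.8 -330.9] yaw98.5 
wrist down p0.56 iou0.90 [ 510.  -422.5] yaw68.8 
pick 575.8459102028419 -330.8969092174803 98.49229841302115
4 x [[[-0.0038,0.0231,0.0723],[-0.0,-0.0002,-0.0742]],[[-0.0047,0.0229,0.0723],[-0.0,-0.0002,-0.0742]],[[-0.0055,0.0227,0.0723],[-0.0,-0.0002,-0.0742]],[[-0.0064,0.0225,0.0723],[-0.0,-0.0002,-0.0742]]]
place 583.829868997504 135.76135278528093
10 x [[[0.0921,0.0154,0.004],[0.0,-0.0,0.0181]],[[0.0922,0.0145,0.004],[0.0,-0.0,0.0181]],[[0.0923,0.0137,0.004],[0.0,-0.0,0.0181]],[[0.0925,0.0129,0.004],[0.0,-0.0,0.0181]],[[0.0926,0.012,0.004],[0.0,-0.0,0.0181]],[[0.0927,0.0112,0.004],[0.0,-0.0,0.0181]],[[0.0928,0.0103,0.004],[0.0,-0.0,0.0181]],[[0.0929,0.0095,0.004],[0.0,-0.0,0.0181]],[[0.0929,0.0087,0.004],[0.0,-0.0,0.0181]],[[0.093,0.0078,0.004],[0.0,-0.0,0.0181]]]
```

send_rows:
  deltas:
    - [[-0.0038,0.0231,0.0723],[0,0,-0.0742]]
    - [[-0.0047,0.0229,0.0723],[0,0,-0.0742]]
    - [[-0.0055,0.0227,0.0723],[0,0,-0.0742]]
    - [[-0.0064,0.0225,0.0723],[0,0,-0.0742]]
    - [[0,0,0],[0,0,0]]
    - [[0,0,0],[0,0,0]]
    - [[0,0,0],[0,0,0]]

```text
time_s: 24.45
ee_pos: [576.5, -330.6, 87.4]
ee_rot: [179.8, 0.1, 98.4]
force: [-0.2, -0.4, 0.7]
gripper_width: 73.2
gripper_force: 0.0
```

send_rows:
  deltas:
    - [[0,0,0.039],[0,0,0]]
    - [[0,0,0.039],[0,0,0]]
    - [[0,0,0.039],[0,0,0]]
    - [[0,0,0],[0,0,0]]
    - [[0,0,0],[0,0,0]]

```text
time_s: 24.95
ee_pos: [576.3, -330.9, 28.6]
ee_rot: [179.9, 0.1, 98.4]
force: [0.6, 0.0, 1.2]
gripper_width: 73.0
gripper_force: 0.0
```

send_rows:
  deltas:
    - [[0,0,0],[0,0,0]]
    - [[0,0,0],[0,0,0]]
    - [[0,0,0],[0,0,0]]
    - [[0,0,0],[0,0,0]]
    - [[0,0,0],[0,0,0]]
  grip: 1

```text
time_s: 25.45
ee_pos: [576.2, -330.8, 27.8]
ee_rot: [179.9, 0.1, 98.4]
force: [-1.9, 1.0, 5.8]
gripper_width: 53.5
gripper_force: 20.0
```

send_rows:
  deltas:
    - [[0,0,-0.0687],[0,0,0]]
    - [[0,0,-0.0687],[0,0,0]]
    - [[0,0,-0.0687],[0,0,0]]
    - [[0,0,0],[0,0,0]]
    - [[0,0,0],[0,0,0]]

```text
time_s: 25.95
ee_pos: [575.6, -330.4, 130.0]
ee_rot: [180.0, 0.0, 98.4]
force: [-0.2, 0.8, -1.5]
gripper_width: 53.6
gripper_force: 20.0
```

send_rows:
  deltas:
    - [[0.0921,0.0154,0.004],[0,0,0.0181]]
    - [[0.0922,0.0145,0.004],[0,0,0.0181]]
    - [[0.0923,0.0137,0.004],[0,0,0.0181]]
    - [[0.0925,0.0129,0.004],[0,0,0.0181]]
    - [[0.0926,0.012,0.004],[0,0,0.0181]]
    - [[0.0927,0.0112,0.004],[0,0,0.0181]]
    - [[0.0928,0.0103,0.004],[0,0,0.0181]]
    - [[0.0929,0.0095,0.004],[0,0,0.0181]]
    - [[0.0929,0.0087,0.004],[0,0,0.0181]]
    - [[0.093,0.0078,0.004],[0,0,0.0181]]

```text
time_s: 26.95
ee_pos: [582.8, 137.9, 107.4]
ee_rot: [-179.8, 0.0, 93.2]
force: [0.9, -0.6, -0.6]
gripper_width: 53.6
gripper_force: 20.0
```

send_rows:
  deltas:
    - [[0,0,0],[0,0,0]]
    - [[0,0,0],[0,0,0]]

```text
time_s: 27.15
ee_pos: [583.0, 136.9, 107.6]
ee_rot: [-179.8, 0.1, 93.4]
force: [-0.1, -0.3, -1.4]
gripper_width: 53.3
gripper_force: 20.0
```

send_rows:
  deltas:
    - [[0,0,0],[0,0,0]]
    - [[0,0,0],[0,0,0]]

```text
time_s: 27.35
ee_pos: [584.2, 134.8, 109.1]
ee_rot: [-179.9, 0.0, 93.1]
force: [-0.2, -0.1, -0.2]
gripper_width: 53.6
gripper_force: 20.0
```

send_rows:
  deltas:
    - [[0,0,0.045],[0,0,0]]
    - [[0,0,0.045],[0,0,0]]
    - [[0,0,0.045],[0,0,0]]
    - [[0,0,0.008],[0,0,0]]
    - [[0,0,0.008],[0,0,0]]
    - [[0,0,0],[0,0,0]]
    - [[0,0,0],[0,0,0]]

```text
time_s: 28.05
ee_pos: [585.2, 136.2, 35.2]
ee_rot: [179.9, -0.0, 93.2]
force: [-0.2, 0.5, -0.7]
gripper_width: 53.7
gripper_force: 20.0
```

send_rows:
  deltas:
    - [[0,0,0],[0,0,0]]
    - [[0,0,0],[0,0,0]]
    - [[0,0,0],[0,0,0]]
    - [[0,0,0],[0,0,0]]
  grip: 0.1

```text
time_s: 28.45
ee_pos: [584.5, 136.4, 34.4]
ee_rot: [180.0, -0.0, 93.2]
force: [0.4, 0.0, -0.7]
gripper_width: 81.5
gripper_force: 0.0
```

send_rows:
  deltas:
    - [[0,0,-0.09],[0,0,0]]
    - [[0,0,-0.09],[0,0,0]]
    - [[-0.04,-0.03,-0.08],[0,0,0]]
    - [[-0.04,-0.03,-0.08],[0,0,0]]
    - [[0,0,0],[0,0,0]]
    - [[0,0,0],[0,0,0]]
    - [[0,0,0],[0,0,0]]
    - [[0,0,0],[0,0,0]]

```text
time_s: 29.25
ee_pos: [556.2, 95.0, 202.3]
ee_rot: [-179.8, 0.0, 93.2]
force: [0.4, -0.4, -0.3]
gripper_width: 82.1
gripper_force: 0.0
```

```bash
python3 - <<'E'
from h import *
im=grab_frame('wrist'); s=state();print(s['ee_pos'],s['ee_rot'])
look('up',zz=6.); look('cradle',pm=.2)
for x in (77,39,1,-37): print(np.round(slot(x),1),end='')
cv2.imwrite('pics/w6.png',im[:,:,::-1])
plan(430,-130,230,90)
E
```

```text
[556.23126462  95.01330757 202.37544064] [-1.79820804e+02  7.89914847e-03  9.32352192e+01]
wrist up p0.79 iou0.93 [583.3 174.6] yaw93.1 
wrist up p0.67 iou0.94 [578.3 249.9] yaw93.6 
wrist up p0.62 iou0.98 [581.6 212.6] yaw93.6 
wrist up p0.59 iou0.98 [585.1 136.2] yaw93.4 
wrist cradle p0.73 iou0.47 [581.9 171.9] yaw93.0 
[577.3 249.6][579.5 211.6][581.6 173.7][583.8 135.8]6 x [[[-0.0725,-0.0463,-0.009],[-0.0008,0.0,0.0188]],[[-0.0729,-0.0456,-0.009],[-0.0008,0.0,0.0188]],[[-0.0734,-0.045,-0.009],[-0.0008,0.0,0.0188]],[[-0.0738,-0.0443,-0.009],[-0.0008,0.0,0.0188]],[[-0.0742,-0.0436,-0.009],[-0.0008,0.0,0.0188]],[[-0.0746,-0.0429,-0.009],[-0.0008,0.0,0.0188]]]
```

View pics/w6.png

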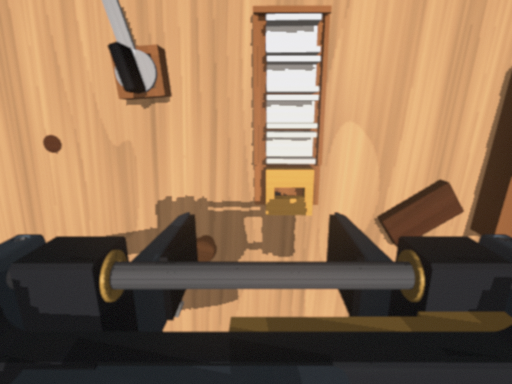

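send_rows:
  deltas:
    - [[-0.0725,-0.0463,-0.009],[0,0,0.0188]]
    - [[-0.0729,-0.0456,-0.009],[0,0,0.0188]]
    - [[-0.0734,-0.045,-0.009],[0,0,0.0188]]
    - [[-0.0738,-0.0443,-0.009],[0,0,0.0188]]
    - [[-0.0742,-0.0436,-0.009],[0,0,0.0188]]
    - [[-0.0746,-0.0429,-0.009],[0,0,0.0188]]
    - [[0,0,0],[0,0,0]]
    - [[0,0,0],[0,0,0]]
    - [[0,0,0],[0,0,0]]
    - [[0,0,0],[0,0,0]]

```text
time_s: 30.4
ee_pos: [430.6, -129.2, 230.7]
ee_rot: [-180.0, -0.0, 90.1]
force: [-0.2, -1.0, -0.7]
gripper_width: 82.1
gripper_force: 0.0
```

```bash
python3 - <<'E'
from h import *
grab_frame('wrist'); s=state(); print(s['ee_pos'],s['ee_rot'])
o=look('down'); o2=look('up')
x,y,w=min((q[0] for q in o),key=lambda p:np.hypot(p[0]-427,p[1]+72)); w=np.degrees(w)
x-=.8; y+=.2
print(x,y,w); plan(x,y,85,w)
plan(577.5,231,120,93.3,(x,y,130,w))
E
```

```text
[ 430.5653536  -129.2378544   230.71945227] [-1.79967736e+02 -3.08697381e-02  9.00900604e+01]
wrist down p0.63 iou0.96 [427.4 -73.3] yaw79.4 
426.6434408914975 -73.12052325684495 79.41226066560944
4 x [[[0.0281,-0.0018,0.0729],[-0.0002,-0.0002,0.093]],[[0.028,-0.0032,0.0729],[-0.0002,-0.0002,0.093]],[[0.0279,-0.0045,0.0729],[-0.0002,-0.0002,0.093]],[[0.0276,-0.0058,0.0729],[-0.0002,-0.0002,0.093]]]
8 x [[[0.0817,0.0231,0.0025],[0.0,0.0,-0.0606]],[[0.0809,0.0256,0.0025],[0.0,0.0,-0.0606]],[[0.0801,0.028,0.0025],[0.0,0.0,-0.0606]],[[0.0792,0.0304,0.0025],[0.0,0.0,-0.0606]],[[0.0783,0.0328,0.0025],[0.0,0.0,-0.0606]],[[0.0772,0.0352,0.0025],[0.0,0.0,-0.0606]],[[0.0761,0.0375,0.0025],[0.0,0.0,-0.0606]],[[0.075,0.0398,0.0025],[0.0,0.0,-0.0606]]]
```

send_rows:
  deltas:
    - [[0.0281,-0.0018,0.0729],[0,0,0.093]]
    - [[0.028,-0.0032,0.0729],[0,0,0.093]]
    - [[0.0279,-0.0045,0.0729],[0,0,0.093]]
    - [[0.0276,-0.0058,0.0729],[0,0,0.093]]
    - [[0,0,0],[0,0,0]]
    - [[0,0,0],[0,0,0]]
    - [[0,0,0],[0,0,0]]

```text
time_s: 31.25
ee_pos: [428.2, -74.6, 87.0]
ee_rot: [179.8, 0.0, 79.4]
force: [0.1, -0.4, 1.0]
gripper_width: 82.2
gripper_force: 0.0
```

send_rows:
  deltas:
    - [[0,0,0.039],[0,0,0]]
    - [[0,0,0.039],[0,0,0]]
    - [[0,0,0.039],[0,0,0]]
    - [[0,0,0],[0,0,0]]
    - [[0,0,0],[0,0,0]]

```text
time_s: 31.75
ee_pos: [427.6, -74.6, 28.1]
ee_rot: [179.9, -0.0, 79.3]
force: [-0.4, -0.7, 0.0]
gripper_width: 82.0
gripper_force: 0.0
```

send_rows:
  deltas:
    - [[0,0,0],[0,0,0]]
    - [[0,0,0],[0,0,0]]
    - [[0,0,0],[0,0,0]]
    - [[0,0,0],[0,0,0]]
    - [[0,0,0],[0,0,0]]
  grip: 1

```text
time_s: 32.25
ee_pos: [427.1, -74.2, 27.7]
ee_rot: [179.9, 0.0, 79.3]
force: [-0.6, -0.7, 6.1]
gripper_width: 63.9
gripper_force: 20.0
```

send_rows:
  deltas:
    - [[0,0,-0.0687],[0,0,0]]
    - [[0,0,-0.0687],[0,0,0]]
    - [[0,0,-0.0687],[0,0,0]]
    - [[0,0,0],[0,0,0]]
    - [[0,0,0],[0,0,0]]

```text
time_s: 32.75
ee_pos: [426.3, -74.0, 130.1]
ee_rot: [179.9, -0.0, 79.3]
force: [-1.3, 0.4, -1.0]
gripper_width: 63.6
gripper_force: 20.0
```

send_rows:
  deltas:
    - [[0.0817,0.0231,0.0025],[0,0,-0.0606]]
    - [[0.0809,0.0256,0.0025],[0,0,-0.0606]]
    - [[0.0801,0.028,0.0025],[0,0,-0.0606]]
    - [[0.0792,0.0304,0.0025],[0,0,-0.0606]]
    - [[0.0783,0.0328,0.0025],[0,0,-0.0606]]
    - [[0.0772,0.0352,0.0025],[0,0,-0.0606]]
    - [[0.0761,0.0375,0.0025],[0,0,-0.0606]]
    - [[0.075,0.0398,0.0025],[0,0,-0.0606]]

```text
time_s: 33.55
ee_pos: [577.0, 231.1, 117.1]
ee_rot: [-179.7, 0.1, 93.3]
force: [1.0, 0.5, -0.6]
gripper_width: 63.5
gripper_force: 20.0
```

send_rows:
  deltas:
    - [[0,0,0],[0,0,0]]
    - [[0,0,0],[0,0,0]]
    - [[0,0,0],[0,0,0]]
    - [[0,0,0],[0,0,0]]

```text
time_s: 33.95
ee_pos: [576.9, 228.5, 119.3]
ee_rot: [-179.9, 0.0, 93.1]
force: [-0.2, 0.1, -0.9]
gripper_width: 63.9
gripper_force: 20.0
```

send_rows:
  deltas:
    - [[0,0,0],[0,0,0]]
    - [[0,0,0],[0,0,0]]
    - [[0,0,0],[0,0,0]]
    - [[0,0,0],[0,0,0]]

```text
time_s: 34.35
ee_pos: [577.8, 229.6, 120.1]
ee_rot: [180.0, -0.0, 93.2]
force: [0.2, 0.3, -0.3]
gripper_width: 63.8
gripper_force: 20.0
```

send_rows:
  deltas:
    - [[0,-0.001,0.054],[0,0,0]]
    - [[0,0,0.054],[0,0,0]]
    - [[0,0,0],[0,0,0]]
    - [[0,0,0],[0,0,0]]
    - [[0,0,0.006],[0,0,0]]
    - [[0,0,0.006],[0,0,0]]
    - [[0,0,0.006],[0,0,0]]
    - [[0,0,0],[0,0,0]]

```text
time_s: 35.15
ee_pos: [578.1, 230.9, 60.0]
ee_rot: [179.8, -0.1, 93.2]
force: [-3.0, 1.5, 10.9]
gripper_width: 63.6
gripper_force: 20.0
```

send_rows:
  deltas:
    - [[0,0,-0.03],[0,0,0]]
    - [[0,0,0],[0,0,0]]
    - [[0,0,0],[0,0,0]]
    - [[0,0,0],[0,0,0]]

```text
time_s: 35.55
ee_pos: [576.9, 229.6, 71.3]
ee_rot: [-180.0, 0.0, 93.2]
force: [0.6, -0.3, -1.1]
gripper_width: 64.0
gripper_force: 20.0
```

```bash
python3 - <<'E'
from h import *
im=grab_frame('wrist'); s=state();print(s['ee_pos'],s['ee_rot'],s['force'])
look('up',zz=6.); z=s['ee_pos'][2]; print(z-27.7); look('down',zz=z-27.7)
cv2.imwrite('pics/w7.png',cv2.resize(im[100:300,150:400,::-1],None,fx=3,fy=3))
E
```

```text
[576.84207931 229.62809722  71.18946131] [-1.79936310e+02  1.50168758e-02  9.31995562e+01] [-0.11847895  0.30088766 -1.08556699]
wrist up p0.91 iou0.70 [578.2 249.8] yaw93.3 
wrist up p0.68 iou0.48 [586.5 154.3] yaw53.9 
wrist up p0.48 iou0.29 [589.7 262.2] yaw93.3 
43.48946130506444
wrist down p0.73 iou0.79 [576.8 232.3] yaw93.3
```

View pics/w7.png

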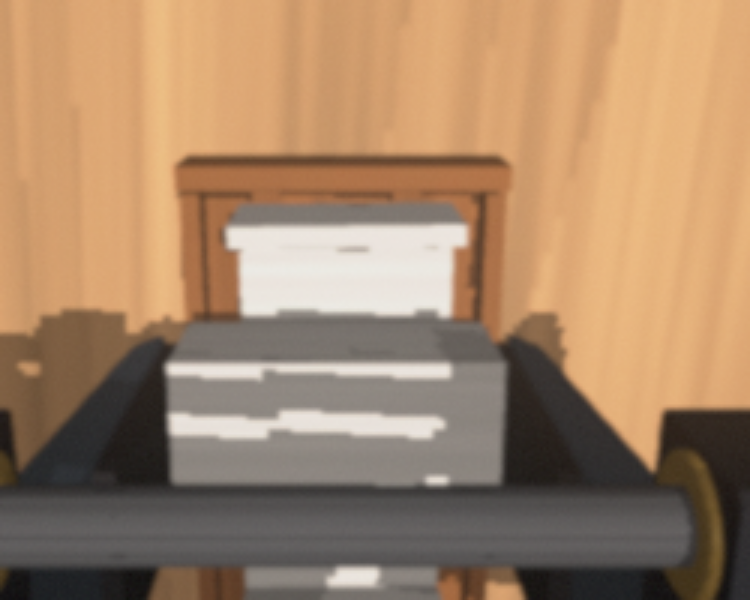

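```bash
python3 - <<'E'
from h import *
c=calibration('wrist'); z=state()['ee_pos'][2]
b=z-27.7
for n,r,h,d in (('down top edge',100+361/3,b+28,17),('down bottom',100+321/3,b,17),('up1 outer top',100+224/3,34,17),('up1 leg inner top',100+249/3,34,12)):
    print(n,ray(c,(260,r),h)[1]-d)
# same for last up pair seen & the scene/side cameras
for cam in('side','scene'):
    im=grab_frame(cam); look('up',zz=6.,n=cam); look('down',zz=b,n=cam)
E
```

```text
down top edge 230.96138082057004
down bottom 229.7005416701997
up1 outer top 249.4417308182562
up1 leg inner top 248.6833126085504
side up p0.63 iou0.47 [572.  226.1] yaw149.7 
side up p0.59 iou0.51 [581.9 192. ] yaw146.8 
side up p0.41 iou0.62 [413.2 252.2] yaw187.2 
side down p0.72 iou0.87 [576.9 236.8] yaw90.6 
side down p0.64 iou0.86 [ 496.6 -439.9] yaw64.0 
scene up p0.74 iou0.64 [570.6 202.9] yaw88.0 
scene up p0.68 iou0.76 [584.8 134.4] yaw90.3 
scene up p0.50 iou0.73 [578.5 169.7] yaw95.8 
scene up p0.44 iou0.30 [586.5 257.1] yaw52.9 
scene down p0.77 iou0.81 [ 543.6 -412.3] yaw76.1 
scene down p0.69 iou0.66 [574.3 214.6] yaw63.1
```

send_rows:
  deltas:
    - [[0,0,-0.09],[0,0,0]]
    - [[-0.05,0,-0.09],[0,0,0]]
    - [[-0.09,0,-0.04],[0,0,0]]
    - [[-0.09,0,0],[0,0,0]]
    - [[-0.05,0,0],[0,0,0]]
    - [[0,0,0],[0,0,0]]
    - [[0,0,0],[0,0,0]]
    - [[0,0,0],[0,0,0]]
    - [[0,0,0],[0,0,0]]

```text
time_s: 36.9
ee_pos: [584.9, 91.9, 180.3]
ee_rot: [-180.0, -0.0, 93.3]
force: [0.2, 0.8, -1.4]
gripper_width: 64.2
gripper_force: 20.0
```

```bash
python3 - <<'E'
from h import *
im=grab_frame('wrist'); s=state();print(s['ee_pos'],s['ee_rot'],s['force'])
look('up',zz=6.); look('down',zz=s['ee_pos'][2]-27.7)
cv2.imwrite('pics/w8.png',cv2.resize(im[:250,180:400,::-1],None,fx=2.3,fy=2.3,interpolation=cv2.INTER_CUBIC))
E
```

```text
[584.94286963  91.86630687 180.34710609] [-1.79984771e+02 -1.54685495e-02  9.32902361e+01] [-0.46753083 -0.11327351 -1.37297119]
wrist up p0.97 iou0.97 [581.1 170. ] yaw94.6 
wrist up p0.85 iou0.94 [585.  135.6] yaw94.6 
wrist up p0.73 iou0.97 [578.6 250. ] yaw94.0 EDGE
wrist up p0.67 iou0.96 [572.1 204.9] yaw93.3 
wrist down p0.78 iou0.79 [585.1  93.4] yaw93.3
```

View pics/w8.png

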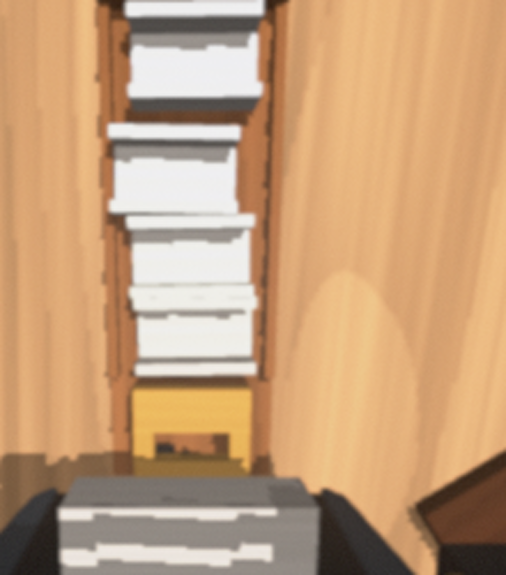

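send_rows:
  deltas:
    - [[0.06,0.0005,0],[0,0,0]]
    - [[0.059,0.0005,0],[0,0,0]]
    - [[0,0,0.07],[0,0,0]]
    - [[0,0,0.07],[0,0,0]]
    - [[0,0,0.08],[0,0,0]]
    - [[0,0,0],[0,0,0]]
    - [[0,0,0],[0,0,0]]
    - [[0,0,0],[0,0,0]]
    - [[0,0,0],[0,0,0]]
    - [[0,0,0],[0,0,0]]

```text
time_s: 38.05
ee_pos: [583.2, 150.4, 72.3]
ee_rot: [179.8, -0.0, 93.2]
force: [0.1, -0.4, -1.3]
gripper_width: 63.6
gripper_force: 20.0
```

send_rows:
  deltas:
    - [[0,0,0],[0,0,0]]
    - [[0,0,0],[0,0,0]]
    - [[0,0,0],[0,0,0]]

```text
time_s: 38.35
ee_pos: [582.2, 150.2, 70.8]
ee_rot: [180.0, -0.0, 93.2]
force: [-0.2, 0.0, -1.1]
gripper_width: 63.9
gripper_force: 20.0
```

send_rows:
  deltas:
    - [[0.0025,0,0.006],[0,0,0]]
    - [[0,0,0.006],[0,0,0]]
    - [[0,0,0.006],[0,0,0]]
    - [[0,0,0.006],[0,0,0]]
    - [[0,0,0.006],[0,0,0]]
    - [[0,0,0],[0,0,0]]
    - [[0,0,0],[0,0,0]]

```text
time_s: 39.05
ee_pos: [582.1, 151.4, 55.4]
ee_rot: [-180.0, -0.0, 93.2]
force: [-0.8, 0.6, -1.1]
gripper_width: 64.0
gripper_force: 20.0
```

send_rows:
  deltas:
    - [[0,0,0.0065],[0,0,0]]
    - [[0,0,0.0065],[0,0,0]]
    - [[0,0,0.0065],[0,0,0]]
    - [[0,0,0.0065],[0,0,0]]
    - [[0,0,0.0065],[0,0,0]]
    - [[0,0,0],[0,0,0]]
    - [[0,0,0],[0,0,0]]
    - [[0,0,0],[0,0,0]]

```text
time_s: 39.85
ee_pos: [582.3, 151.5, 39.5]
ee_rot: [180.0, -0.0, 93.2]
force: [0.4, -0.1, -0.6]
gripper_width: 63.7
gripper_force: 20.0
```

send_rows:
  deltas:
    - [[0,0,0],[0,0,0]]
    - [[0,0,0],[0,0,0]]
    - [[0,0,0],[0,0,0]]
    - [[0,0,0],[0,0,0]]
  grip: 0.1

```text
time_s: 40.25
ee_pos: [582.2, 151.5, 39.4]
ee_rot: [180.0, -0.0, 93.2]
force: [-0.6, 0.2, -0.1]
gripper_width: 82.4
gripper_force: 0.0
```

send_rows:
  deltas:
    - [[0,0,-0.09],[0,0,0]]
    - [[0,0,-0.09],[0,0,0]]
    - [[-0.04,0,-0.09],[0,0,0]]
    - [[-0.08,0,-0.02],[0,0,0]]
    - [[0,0,0],[0,0,0]]
    - [[0,0,0],[0,0,0]]
    - [[0,0,0],[0,0,0]]
    - [[0,0,0],[0,0,0]]

```text
time_s: 41.05
ee_pos: [584.9, 92.3, 183.2]
ee_rot: [-179.9, -0.0, 93.3]
force: [0.0, -0.2, 0.2]
gripper_width: 82.3
gripper_force: 0.0
```

```bash
python3 - <<'E'
from h import *
im=grab_frame('wrist'); s=state();print(s['ee_pos'],s['ee_rot'])
o=look('up',zz=6.); look('down',zz=11.)
x,y,w=min((q[0] for q in o),key=lambda p:abs(p[1]-205)); w=np.degrees(w)
plan(x-.8,y-.2,85,w)
cv2.imwrite('pics/w9.png',im[:,:,::-1])
E
```

```text
[585.01553679  92.32478204 183.27312427] [-1.79891742e+02 -7.20118445e-03  9.32651875e+01]
wrist up p0.86 iou0.96 [578.1 250.3] yaw93.0 EDGE
wrist up p0.68 iou0.51 [581.1 170.6] yaw94.9 
wrist up p0.66 iou0.45 [587.7 124.2] yaw65.6 
wrist up p0.59 iou0.96 [572.1 204.7] yaw92.6 
wrist down p0.77 iou0.98 [582.5 151.9] yaw93.1 
wrist down p0.53 iou0.16 [610.7 208.6] yaw27.3 EDGE
4 x [[[0.0565,-0.0037,0.0493],[-0.0007,-0.0,0.0054]],[[0.0564,-0.0039,0.0493],[-0.0007,-0.0,0.0054]],[[0.0564,-0.004,0.0493],[-0.0007,-0.0,0.0054]],[[0.0564,-0.0042,0.0493],[-0.0007,-0.0,0.0054]]]
```

send_rows:
  deltas:
    - [[0.0575,-0.0037,0.0493],[0,0,0]]
    - [[0.0575,-0.0039,0.0493],[0,0,0]]
    - [[0.0574,-0.004,0.0493],[0,0,0]]
    - [[0.0574,-0.0042,0.0493],[0,0,0]]
    - [[0,0,0],[0,0,0]]
    - [[0,0,0],[0,0,0]]
    - [[0,0,0],[0,0,0]]
    - [[0,0,0],[0,0,0]]
    - [[0,0,0],[0,0,0]]

```text
time_s: 42.1
ee_pos: [571.8, 205.1, 86.7]
ee_rot: [179.9, -0.0, 93.1]
force: [0.7, -0.3, -0.3]
gripper_width: 82.3
gripper_force: 0.0
```

send_rows:
  deltas:
    - [[0,0,0],[0,0,0]]
    - [[0,0,0],[0,0,0]]

```text
time_s: 42.3
ee_pos: [571.4, 205.5, 86.1]
ee_rot: [180.0, -0.0, 93.2]
force: [-0.2, 0.0, 0.1]
gripper_width: 82.1
gripper_force: 0.0
```

send_rows:
  deltas:
    - [[0,0,0.045],[0,0,0]]
    - [[0,0,0.045],[0,0,0]]
    - [[0,0,0.006],[0,0,0]]
    - [[0,0,0.006],[0,0,0]]
    - [[0,0,0],[0,0,0]]
    - [[0,0,0],[0,0,0]]
    - [[0,0,0],[0,0,0]]

```text
time_s: 43.0
ee_pos: [571.8, 206.0, 35.6]
ee_rot: [179.9, -0.0, 93.2]
force: [0.7, 0.4, -0.3]
gripper_width: 82.4
gripper_force: 0.0
```

send_rows:
  deltas:
    - [[0,0,0],[0,0,0]]
    - [[0,0,0],[0,0,0]]
    - [[0,0,0],[0,0,0]]
    - [[0,0,0],[0,0,0]]
    - [[0,0,0],[0,0,0]]
  grip: 1

```text
time_s: 43.5
ee_pos: [571.8, 206.0, 34.9]
ee_rot: [179.9, -0.0, 93.2]
force: [1.8, 0.2, 0.6]
gripper_width: 53.7
gripper_force: 20.0
```

send_rows:
  deltas:
    - [[0,0,-0.02],[0,0,0]]
    - [[0,0,-0.02],[0,0,0]]
    - [[0.0075,0.0076,0],[0,0,0]]
    - [[0.0076,0.0077,0],[0,0,0]]
    - [[0,0,0],[0,0,0]]
    - [[0,0,0],[0,0,0]]
    - [[0,0,0],[0,0,0]]
    - [[0,0,0],[0,0,0]]

```text
time_s: 44.3
ee_pos: [578.1, 213.6, 54.4]
ee_rot: [-180.0, 0.0, 93.2]
force: [-0.6, -0.8, -0.8]
gripper_width: 53.5
gripper_force: 20.0
```

send_rows:
  deltas:
    - [[0,0,0.014],[0,0,0]]
    - [[0,0,0.014],[0,0,0]]
    - [[0,0,0.006],[0,0,0]]
    - [[0,0,0.0055],[0,0,0]]
    - [[0,0,0],[0,0,0]]
    - [[0,0,0],[0,0,0]]
    - [[0,0,0],[0,0,0]]

```text
time_s: 45.0
ee_pos: [578.5, 213.8, 34.9]
ee_rot: [180.0, -0.0, 93.2]
force: [-0.3, -1.1, -1.0]
gripper_width: 53.2
gripper_force: 20.0
```

send_rows:
  deltas:
    - [[0,0,0],[0,0,0]]
    - [[0,0,0],[0,0,0]]
    - [[0,0,0],[0,0,0]]
    - [[0,0,0],[0,0,0]]
    - [[0,0,-0.09],[0,0,0]]
    - [[0,0,-0.09],[0,0,0]]
  grip: 0.1

```text
time_s: 45.6
ee_pos: [577.4, 213.4, 124.6]
ee_rot: [-179.8, 0.1, 93.2]
force: [0.8, 1.3, -0.2]
gripper_width: 81.8
gripper_force: 0.0
```

send_rows:
  deltas:
    - [[-0.0878,-0.0155,-0.01],[0,0,0]]
    - [[-0.0878,-0.0155,-0.01],[0,0,0]]
    - [[-0.0878,-0.0155,-0.01],[0,0,0]]
    - [[-0.0878,-0.0155,-0.01],[0,0,0]]
    - [[-0.0878,-0.0155,-0.01],[0,0,0]]
    - [[-0.0878,-0.0155,-0.01],[0,0,0]]
    - [[-0.0878,-0.0155,-0.01],[0,0,0]]
    - [[-0.0878,-0.0155,-0.01],[0,0,0]]
    - [[-0.0878,-0.0155,-0.01],[0,0,0]]
    - [[-0.0878,-0.0155,-0.01],[0,0,0]]

```text
time_s: 46.6
ee_pos: [525.0, -230.7, 175.3]
ee_rot: [180.0, 0.0, 93.2]
force: [0.1, -0.8, 0.5]
gripper_width: 82.3
gripper_force: 0.0
```

send_rows:
  deltas:
    - [[-0.0878,-0.0155,-0.01],[0,0,0]]
    - [[-0.0878,-0.0155,-0.01],[0,0,0]]
    - [[-0.0878,-0.0155,-0.01],[0,0,0]]
    - [[-0.0878,-0.0155,-0.01],[0,0,0]]
    - [[-0.0878,-0.0155,-0.01],[0,0,0]]
    - [[0,0,0],[0,0,0]]
    - [[0,0,0],[0,0,0]]
    - [[0,0,0],[0,0,0]]
    - [[0,0,0],[0,0,0]]

```text
time_s: 47.5
ee_pos: [499.4, -448.7, 199.9]
ee_rot: [-180.0, -0.0, 93.3]
force: [-0.1, 0.2, -0.0]
gripper_width: 82.3
gripper_force: 0.0
```

```bash
python3 - <<'E'
from h import *
im=grab_frame('wrist'); s=state();print(s['ee_pos'],s['ee_rot'])
o=look('down',yaw0=1.2); look('up')
x,y,w=o[0][0]; w=np.degrees(w)
plan(x-.8,y+.8,85,w)
X,Y=slot(20); plan(X,Y-60,180,93.3,(x-.8,y-.2,130,w)); print(X,Y-60)
E
```

```text
[ 499.52815684 -448.76875061  200.01667509] [-1.79996592e+02 -2.80043602e-02  9.32987949e+01]
wrist down p0.76 iou0.97 [ 510.  -423.1] yaw68.3 
3 x [[[0.0175,0.0075,0.0768],[0.0001,-0.0001,0.2903]],[[0.0184,0.0049,0.0768],[0.0001,-0.0001,0.2903]],[[0.0189,0.0021,0.0768],[0.0001,-0.0001,0.2903]]]
12 x [[[0.0905,-0.0232,-0.0083],[0.0,0.0,-0.0726]],[[0.0913,-0.0199,-0.0083],[0.0,0.0,-0.0726]],[[0.0919,-0.0165,-0.0083],[0.0,0.0,-0.0726]],[[0.0925,-0.0132,-0.0083],[0.0,0.0,-0.0726]],[[0.0929,-0.0098,-0.0083],[0.0,0.0,-0.0726]],[[0.0932,-0.0064,-0.0083],[0.0,0.0,-0.0726]],[[0.0934,-0.0031,-0.0083],[0.0,0.0,-0.0726]],[[0.0934,0.0003,-0.0083],[0.0,0.0,-0.0726]],[[0.0933,0.0037,-0.0083],[0.0,0.0,-0.0726]],[[0.0931,0.0071,-0.0083],[0.0,0.0,-0.0726]],[[0.0928,0.0105,-0.0083],[0.0,0.0,-0.0726]],[[0.0924,0.0139,-0.0083],[0.0,0.0,-0.0726]]]
580.5487194608087 132.66683633228055
```

send_rows:
  deltas:
    - [[0.0175,0.0075,0.0768],[0,0,0.29]]
    - [[0.0184,0.0049,0.0768],[0,0,0.29]]
    - [[0.0189,0.0021,0.0768],[0,0,0.29]]
    - [[0,0,0],[0,0,0]]
    - [[0,0,0],[0,0,0]]
    - [[0,0,0],[0,0,0]]
    - [[0,0,0],[0,0,0]]
    - [[0,0,0],[0,0,0]]

```text
time_s: 48.45
ee_pos: [509.5, -424.3, 86.6]
ee_rot: [179.8, 0.1, 68.3]
force: [-0.6, 0.4, 0.1]
gripper_width: 82.0
gripper_force: 0.0
```

send_rows:
  deltas:
    - [[0,0,0.039],[0,0,0]]
    - [[0,0,0.039],[0,0,0]]
    - [[0,0,0.039],[0,0,0]]
    - [[0,0,0],[0,0,0]]
    - [[0,0,0],[0,0,0]]
    - [[0,0,0],[0,0,0]]

```text
time_s: 49.05
ee_pos: [509.6, -424.2, 27.8]
ee_rot: [179.8, 0.0, 68.3]
force: [0.3, -0.3, -0.1]
gripper_width: 81.9
gripper_force: 0.0
```

send_rows:
  deltas:
    - [[0,0,0],[0,0,0]]
    - [[0,0,0],[0,0,0]]
    - [[0,0,0],[0,0,0]]
    - [[0,0,0],[0,0,0]]
    - [[0,0,0],[0,0,0]]
  grip: 1

```text
time_s: 49.55
ee_pos: [509.2, -423.6, 26.9]
ee_rot: [179.9, 0.0, 68.3]
force: [-0.4, 0.6, 4.5]
gripper_width: 63.3
gripper_force: 20.0
```

send_rows:
  deltas:
    - [[0,0,-0.0687],[0,0,0]]
    - [[0,0,-0.0687],[0,0,0]]
    - [[0,0,-0.0687],[0,0,0]]
    - [[0,0,0],[0,0,0]]
    - [[0,0,0],[0,0,0]]

```text
time_s: 50.05
ee_pos: [508.7, -423.3, 129.4]
ee_rot: [180.0, 0.0, 68.3]
force: [-0.6, 0.7, -2.0]
gripper_width: 63.8
gripper_force: 20.0
```

send_rows:
  deltas:
    - [[0.0905,-0.0232,-0.0083],[0,0,-0.0726]]
    - [[0.0913,-0.0199,-0.0083],[0,0,-0.0726]]
    - [[0.0919,-0.0165,-0.0083],[0,0,-0.0726]]
    - [[0.0925,-0.0132,-0.0083],[0,0,-0.0726]]
    - [[0.0929,-0.0098,-0.0083],[0,0,-0.0726]]
    - [[0.0932,-0.0064,-0.0083],[0,0,-0.0726]]
    - [[0.0934,-0.0031,-0.0083],[0,0,-0.0726]]
    - [[0.0934,0.0003,-0.0083],[0,0,-0.0726]]
    - [[0.0933,0.0037,-0.0083],[0,0,-0.0726]]
    - [[0.0931,0.0071,-0.0083],[0,0,-0.0726]]

```text
time_s: 51.05
ee_pos: [567.3, 41.7, 168.7]
ee_rot: [-179.8, 0.0, 89.2]
force: [0.8, -0.6, -0.6]
gripper_width: 63.8
gripper_force: 20.0
```

send_rows:
  deltas:
    - [[0.0928,0.0105,-0.0083],[0,0,-0.0726]]
    - [[0.0924,0.0139,-0.0083],[0,0,-0.0726]]
    - [[0,0,0],[0,0,0]]
    - [[0,0,0],[0,0,0]]
    - [[0,0,0],[0,0,0]]
    - [[0,0,0],[0,0,0]]
    - [[0,0,0],[0,0,0]]

```text
time_s: 51.75
ee_pos: [580.5, 131.1, 178.8]
ee_rot: [-180.0, 0.0, 93.1]
force: [0.4, 0.3, -1.0]
gripper_width: 63.6
gripper_force: 20.0
```

```bash
python3 - <<'E'
from h import *
im=grab_frame('wrist'); s=state();print(s['ee_pos'],s['ee_rot'])
o=look('up',zz=6.); look('down',zz=11.); look('down',zz=s['ee_pos'][2]-27.7)
cv2.imwrite('pics/w10.png',im[:,:,::-1])
E
```

```text
[580.61001917 131.30093281 178.97992062] [-1.79978486e+02  1.97304530e-03  9.31337010e+01]
wrist up p0.97 iou0.98 [578.6 249.9] yaw93.2 
wrist up p0.92 iou0.38 [589.1 122.1] yaw61.0 
wrist up p0.71 iou0.96 [578.5 212.6] yaw93.5 
wrist up p0.64 iou0.47 [581.3 180.8] yaw70.1 
wrist down p0.90 iou0.98 [582.6 152.8] yaw93.5 
wrist down p0.60 iou0.36 [557.4  79.3] yaw83.0 
wrist down p0.90 iou0.31 [589.6 169.2] yaw41.3 
wrist down p0.60 iou0.81 [580.5 135.8] yaw92.7
```

send_rows:
  deltas:
    - [[0.067,0.0018,0],[0,0,0]]
    - [[0.067,0.0018,0],[0,0,0]]
    - [[0.067,0.0018,0],[0,0,0]]
    - [[0,0,0.073],[0,0,0]]
    - [[0,0,0.073],[0,0,0]]
    - [[0,0,0.072],[0,0,0]]
    - [[0,0,0],[0,0,0]]
    - [[0,0,0],[0,0,0]]
    - [[0,0,0],[0,0,0]]
    - [[0,0,0],[0,0,0]]

```text
time_s: 52.95
ee_pos: [579.2, 233.4, 72.5]
ee_rot: [179.8, -0.1, 93.2]
force: [0.5, -0.3, -0.3]
gripper_width: 63.7
gripper_force: 20.0
```

send_rows:
  deltas:
    - [[0,0,0],[0,0,0]]
    - [[0,0,0],[0,0,0]]
    - [[0,0,0],[0,0,0]]
    - [[0,0,0],[0,0,0]]

```text
time_s: 53.35
ee_pos: [577.8, 233.0, 70.3]
ee_rot: [180.0, -0.0, 93.2]
force: [0.6, -0.5, -0.7]
gripper_width: 63.7
gripper_force: 20.0
```

send_rows:
  deltas:
    - [[-0.0045,0,0.002],[0,0,0]]
    - [[0,0,0.006],[0,0,0]]
    - [[0,0,0.006],[0,0,0]]
    - [[0,0,0.006],[0,0,0]]
    - [[0,0,0.006],[0,0,0]]
    - [[0,0,0.004],[0,0,0]]
    - [[0,0,0],[0,0,0]]
    - [[0,0,0],[0,0,0]]

```text
time_s: 54.15
ee_pos: [577.9, 230.8, 55.1]
ee_rot: [180.0, -0.0, 93.2]
force: [0.4, -0.6, -1.3]
gripper_width: 63.8
gripper_force: 20.0
```

send_rows:
  deltas:
    - [[0,0,0.0066],[0,0,0]]
    - [[0,0,0.0066],[0,0,0]]
    - [[0,0,0.0066],[0,0,0]]
    - [[0,0,0.0066],[0,0,0]]
    - [[0,0,0.0066],[0,0,0]]
    - [[0,0,0],[0,0,0]]
    - [[0,0,0],[0,0,0]]
    - [[0,0,0],[0,0,0]]

```text
time_s: 54.95
ee_pos: [577.9, 230.7, 38.6]
ee_rot: [180.0, -0.0, 93.2]
force: [-0.5, 0.5, -0.6]
gripper_width: 63.6
gripper_force: 20.0
```

send_rows:
  deltas:
    - [[0,0,0],[0,0,0]]
    - [[0,0,0],[0,0,0]]
    - [[0,0,0],[0,0,0]]
    - [[0,0,0],[0,0,0]]
  grip: 0.1

```text
time_s: 55.35
ee_pos: [577.9, 230.7, 38.7]
ee_rot: [180.0, -0.0, 93.2]
force: [0.1, -0.2, 0.3]
gripper_width: 81.9
gripper_force: 0.0
```

send_rows:
  deltas:
    - [[0,0,-0.09],[0,0,0]]
    - [[0,0,-0.09],[0,0,0]]
    - [[-0.06,-0.02,-0.07],[0,0,0]]
    - [[-0.08,-0.03,-0.05],[0,0,0]]
    - [[-0.08,-0.03,0],[0,0,0]]
    - [[0,0,0],[0,0,0]]
    - [[0,0,0],[0,0,0]]
    - [[0,0,0],[0,0,0]]
    - [[0,0,0],[0,0,0]]

```text
time_s: 56.25
ee_pos: [544.4, 119.7, 188.1]
ee_rot: [-180.0, -0.0, 93.3]
force: [0.1, 0.2, 0.1]
gripper_width: 81.9
gripper_force: 0.0
```

```bash
python3 - <<'E'
from h import *
im=grab_frame('wrist'); s=state();print(s['ee_pos'],s['ee_rot'])
look('down',zz=11.); look('latch',zz=26.,yaw0=1.9); look('latch',zz=26.,yaw0=1.9,n='wrist')
cv2.imwrite('pics/w11.png',im[:,:,::-1])
E
```

```text
[544.33213979 119.68832875 188.04412113] [-1.79963184e+02 -1.20825214e-02  9.33153886e+01]
wrist down p0.66 iou0.97 [577.6 232.5] yaw93.5 
wrist down p0.58 iou0.97 [582.3 152.7] yaw93.4 
wrist latch p0.78 iou0.95 [417.8 206.1] yaw109.3 
wrist latch p0.78 iou0.95 [417.9 206. ] yaw109.4
```

View pics/w11.png

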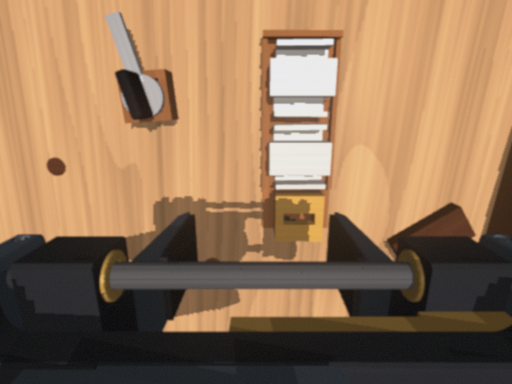

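```bash
python3 - <<'E'
from h import *
c=calibration('wrist'); im=cv2.imread('pics/w11.png')
print('pred',slot(-84),proj(c,[[*slot(-84),45]]))
cor=[(*slot(-84+a,b),45) for a,b in ((-6.5,-17),(-6.5,17),(6.5,17),(6.5,-17))]; print(proj(c,cor).round(1))
cor=[(*slot(a,b),45) for a,b in ((-110,-26),(-110,26),(-58,26),(-58,-26))]; print(proj(c,cor).round(1))
g=cv2.resize(im[180:250,260:340],None,fx=8,fy=8,interpolation=cv2.INTER_CUBIC)
for P in ([(*slot(-84+a,b),45) for a,b in ((-6.5,-17),(-6.5,17),(6.5,17),(6.5,-17))],[(*slot(a,b),45) for a,b in ((-110,-26),(-110,26),(-58,26),(-58,-26))]):
    q=((proj(c,P)+.5-[260,180])*8).astype(np.int32); cv2.polylines(g,[q],True,(255,0,0),1)
cv2.imwrite('pics/w12.png',g)
plan(417.0,206.5,115,109.2)
E
```

```text
pred (np.float64(586.5353782646037), np.float64(88.83928740442161)) [[298.71918245 217.55677276]]
[[314.1 223.2]
 [282.9 223.2]
 [283.2 211.9]
 [314.7 211.9]]
[[321.4 239.6]
 [274.4 239.6]
 [275.  194.5]
 [324.1 194.5]]
4 x [[[0.0472,-0.061,0.0366],[-0.0003,-0.0001,-0.1388]],[[0.0513,-0.0576,0.0366],[-0.0003,-0.0001,-0.1388]],[[0.0552,-0.0539,0.0366],[-0.0003,-0.0001,-0.1388]],[[0.0588,-0.0499,0.0366],[-0.0003,-0.0001,-0.1388]]]
```

View pics/w12.png

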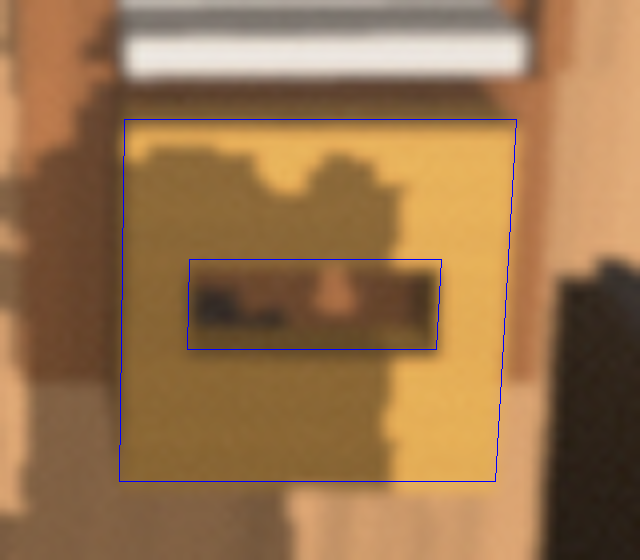

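send_rows:
  deltas:
    - [[0.0472,-0.061,0.0366],[0,0,-0.1388]]
    - [[0.0513,-0.0576,0.0366],[0,0,-0.1388]]
    - [[0.0552,-0.0539,0.0366],[0,0,-0.1388]]
    - [[0.0588,-0.0499,0.0366],[0,0,-0.1388]]
    - [[0,0,0],[0,0,0]]
    - [[0,0,0],[0,0,0]]
    - [[0,0,0],[0,0,0]]
    - [[0,0,0],[0,0,0]]
    - [[0,0,0],[0,0,0]]
    - [[0,0,0],[0,0,0]]
  grip: 0.55
  grip_force: 40

```text
time_s: 57.45
ee_pos: [417.7, 205.7, 115.6]
ee_rot: [180.0, -0.0, 109.1]
force: [0.4, 1.2, 0.6]
gripper_width: 41.3
gripper_force: 0.0
```

send_rows:
  deltas:
    - [[0,0,0],[0,0,0]]
    - [[0,0,0],[0,0,0]]

```text
time_s: 57.65
ee_pos: [417.1, 205.9, 115.4]
ee_rot: [180.0, -0.0, 109.1]
force: [-0.5, 0.7, 0.5]
gripper_width: 40.8
gripper_force: 0.0
```

send_rows:
  deltas:
    - [[0,0,0.04],[0,0,0]]
    - [[0,0,0.04],[0,0,0]]
    - [[0,0,0.04],[0,0,0]]
    - [[0,0,0.011],[0,0,0]]
    - [[0,0,0],[0,0,0]]
    - [[0,0,0],[0,0,0]]
    - [[0,0,0],[0,0,0]]
    - [[0,0,0],[0,0,0]]
    - [[0,0,0],[0,0,0]]

```text
time_s: 58.55
ee_pos: [417.3, 206.2, 50.5]
ee_rot: [179.9, -0.0, 109.1]
force: [-0.5, 0.0, -0.1]
gripper_width: 41.0
gripper_force: 0.0
```

send_rows:
  deltas:
    - [[0,0,0],[0,0,0]]
    - [[0,0,0],[0,0,0]]
    - [[0,0,0],[0,0,0]]
    - [[0,0,0],[0,0,0]]
    - [[0,0,0],[0,0,0]]
    - [[0,0,0],[0,0,0]]
  grip: 1

```text
time_s: 59.15
ee_pos: [417.0, 206.0, 49.9]
ee_rot: [180.0, -0.0, 109.1]
force: [0.5, -0.4, 0.1]
gripper_width: 11.9
gripper_force: 40.0
```

send_rows:
  deltas:
    - [[0,0,0],[0,0,0]]
    - [[0,0,0],[0,0,0]]

```text
time_s: 59.35
ee_pos: [417.0, 206.0, 49.9]
ee_rot: [180.0, -0.0, 109.1]
force: [0.0, -0.5, -0.1]
gripper_width: 12.0
gripper_force: 40.0
```

```bash
python3 - <<'E'
from h import *
plan(585.8,88.5,130,183.3,(417,206,130,109.1))
E
```

```text
9 x [[[-0.0369,0.0269,0.0],[-0.0,0.0,-0.2878]],[[-0.0404,0.0213,0.0],[-0.0,0.0,-0.2878]],[[-0.0431,0.0153,0.0],[-0.0,0.0,-0.2878]],[[-0.0448,0.009,0.0],[-0.0,0.0,-0.2878]],[[-0.0456,0.0025,0.0],[-0.0,0.0,-0.2878]],[[-0.0455,-0.0041,-0.0],[-0.0,0.0,-0.2878]],[[-0.0445,-0.0106,-0.0],[-0.0,0.0,-0.2878]],[[-0.0425,-0.0169,-0.0],[-0.0,0.0,-0.2878]],[[-0.0396,-0.0228,-0.0],[-0.0,0.0,-0.2878]]]
```

send_rows:
  deltas:
    - [[0,0,-0.03],[0,0,0]]
    - [[0,0,-0.05],[0,0,0]]
    - [[0,0,-0.08],[0,0,0]]
    - [[0,0,0],[0,0,0]]
    - [[0,0,0],[0,0,0]]
    - [[0,0,0],[0,0,0]]
    - [[0,0,0],[0,0,0]]

```text
time_s: 60.05
ee_pos: [416.0, 205.5, 128.5]
ee_rot: [-179.8, 0.0, 109.1]
force: [1.3, -0.2, -1.0]
gripper_width: 11.8
gripper_force: 40.0
```

send_rows:
  deltas:
    - [[-0.0369,0.0269,0],[0,0,-0.2878]]
    - [[-0.0404,0.0213,0],[0,0,-0.2878]]
    - [[-0.0431,0.0153,0],[0,0,-0.2878]]
    - [[-0.0448,0.009,0],[0,0,-0.2878]]
    - [[-0.0456,0.0025,0],[0,0,-0.2878]]
    - [[-0.0455,-0.0041,0],[0,0,-0.2878]]
    - [[-0.0445,-0.0106,0],[0,0,-0.2878]]
    - [[-0.0425,-0.0169,0],[0,0,-0.2878]]
    - [[-0.0396,-0.0228,0],[0,0,-0.2878]]

```text
time_s: 60.95
ee_pos: [585.9, 88.0, 128.3]
ee_rot: [-180.0, -0.2, -176.3]
force: [-0.2, 0.3, -1.7]
gripper_width: 11.9
gripper_force: 40.0
```

send_rows:
  deltas:
    - [[0,0,0],[0,0,0]]
    - [[0,0,0],[0,0,0]]
    - [[0,0,0],[0,0,0]]
    - [[0,0,0],[0,0,0]]
    - [[0,0,0],[0,0,0]]

```text
time_s: 61.45
ee_pos: [585.3, 89.1, 130.0]
ee_rot: [180.0, -0.0, -176.6]
force: [1.3, -0.9, -0.8]
gripper_width: 11.8
gripper_force: 40.0
```

send_rows:
  deltas:
    - [[0,0,0],[0,0,0]]
    - [[0,0,0],[0,0,0]]
    - [[0,0,0],[0,0,0]]
    - [[0,0,0],[0,0,0]]
    - [[0,0,0],[0,0,0]]

```text
time_s: 61.95
ee_pos: [585.9, 88.7, 129.9]
ee_rot: [180.0, 0.0, -176.7]
force: [-1.4, -0.2, -1.6]
gripper_width: 12.0
gripper_force: 40.0
```

```bash
python3 - <<'E'
from h import *
im=grab_frame('wrist'); s=state();print(s['ee_pos'],s['ee_rot'])
look('latch',zz=s['ee_pos'][2]-23.9,yaw0=3.2); look('down',zz=11.)
cv2.imwrite('pics/w13.png',im[:,:,::-1])
E
```

```text
[585.86853991  88.64813456 129.89935954] [ 1.79994227e+02  1.93320894e-03 -1.76660563e+02]
wrist latch p0.92 iou0.58 [587.6  90.4] yaw184.1 
wrist down p0.93 iou0.98 [582.4 152.1] yaw93.1 
wrist down p0.86 iou0.98 [578.3 232.2] yaw93.6
```

View pics/w13.png

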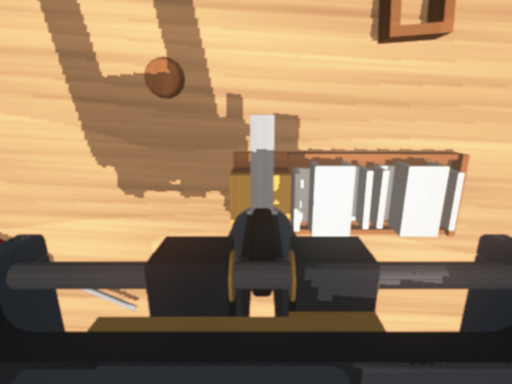

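send_rows:
  deltas:
    - [[0,0,0.035],[0,0,0]]
    - [[0,0,0.034],[0,0,0]]
    - [[0,0,0],[0,0,0]]
    - [[0,0,0],[0,0,0]]
    - [[0,0,0],[0,0,0]]
    - [[0,0,0.004],[0,0,0]]
    - [[0,0,0.004],[0,0,0]]
    - [[0,0,0.004],[0,0,0]]
    - [[0,0,0.004],[0,0,0]]
    - [[0,0,0],[0,0,0]]

```text
time_s: 63.1
ee_pos: [585.6, 88.6, 87.1]
ee_rot: [-180.0, -0.0, -176.7]
force: [-0.6, -0.6, -1.7]
gripper_width: 12.0
gripper_force: 40.0
```

send_rows:
  deltas:
    - [[0,0,0],[0,0,0]]
    - [[0,0,0],[0,0,0]]

```text
time_s: 63.3
ee_pos: [585.8, 88.6, 87.4]
ee_rot: [-180.0, -0.0, -176.7]
force: [0.1, 0.3, -1.6]
gripper_width: 11.6
gripper_force: 40.0
```

send_rows:
  deltas:
    - [[0,0,0.004],[0,0,0]]
    - [[0,0,0.004],[0,0,0]]
    - [[0,0,0.004],[0,0,0]]
    - [[0,0,0.004],[0,0,0]]
    - [[0,0,0.004],[0,0,0]]
    - [[0,0,0.004],[0,0,0]]
    - [[0,0,0.004],[0,0,0]]
    - [[0,0,0],[0,0,0]]
    - [[0,0,0],[0,0,0]]

```text
time_s: 64.2
ee_pos: [585.7, 88.6, 73.2]
ee_rot: [-180.0, -0.0, -176.6]
force: [0.9, -2.3, -2.6]
gripper_width: 11.9
gripper_force: 40.0
```

send_rows:
  deltas:
    - [[0,0,0.003],[0,0,0]]
    - [[0,0,0.003],[0,0,0]]
    - [[0,0,0.003],[0,0,0]]
    - [[0,0,0],[0,0,0]]
    - [[0,0,0],[0,0,0]]
    - [[0,0,0],[0,0,0]]

```text
time_s: 64.8
ee_pos: [586.0, 88.6, 68.9]
ee_rot: [-180.0, 0.0, -176.7]
force: [1.2, -2.2, -0.3]
gripper_width: 11.6
gripper_force: 40.0
```

send_rows:
  deltas:
    - [[0,0,0.0014],[0,0,0]]
    - [[0,0,0],[0,0,0]]
    - [[0,0,0],[0,0,0]]
    - [[0,0,0],[0,0,0]]

```text
time_s: 65.2
ee_pos: [586.0, 88.6, 68.9]
ee_rot: [180.0, 0.0, -176.7]
force: [-0.6, -2.7, 4.8]
gripper_width: 12.1
gripper_force: 40.0
```

send_rows:
  deltas:
    - [[0,0,0],[0,0,0.1]]
    - [[0,0,0],[0,0,0.2]]
    - [[0,0,0],[0,0,0.2]]
    - [[0,0,0],[0,0,0.1]]
    - [[0,0,0],[0,0,0]]
    - [[0,0,0],[0,0,0]]

```text
time_s: 65.8
ee_pos: [586.4, 89.0, 68.9]
ee_rot: [179.9, 0.1, 166.2]
force: [-0.6, -1.7, 5.0]
gripper_width: 11.8
gripper_force: 40.0
```

```bash
python3 -c "
from workcell import *
s=state();print(s['torque'],s['force'],s['ee_rot'],s['ee_pos'])"
```

```text
[-0.28746432  0.1200118  -0.04248508] [-0.61286396 -1.69945096  4.98904493] [1.79936456e+02 7.25866246e-02 1.66200104e+02] [586.386074    89.01097384  68.92602642]
```

send_rows:
  deltas:
    - [[0,0,0],[0,0,0.2]]
    - [[0,0,0],[0,0,0.25]]
    - [[0,0,0],[0,0,0.25]]
    - [[0,0,0],[0,0,0.25]]
    - [[0,0,0],[0,0,0.25]]
    - [[0,0,0],[0,0,0.2]]
    - [[0,0,0],[0,0,0.15]]
    - [[0,0,0],[0,0,0.1]]
    - [[0,0,0],[0,0,0]]
    - [[0,0,0],[0,0,0]]

```text
time_s: 66.8
ee_pos: [586.2, 89.1, 68.9]
ee_rot: [179.9, -0.0, 118.9]
force: [-0.5, -1.3, 5.3]
gripper_width: 11.7
gripper_force: 40.0
```

```bash
python3 -c "
from workcell import *
s=state();print(s['torque'],s['force'],s['ee_rot'],s['ee_pos'])"
```

```text
[-0.35699268  0.21746658 -0.0539076 ] [-0.53346181 -1.26585027  5.26645793] [ 1.79924424e+02 -1.49794280e-02  1.18927031e+02] [586.18395763  89.09524449  68.91321644]
```

Now approach the stop (expected near yaw 114.5) in small steps.

send_rows:
  deltas:
    - [[0,0,0],[0,0,0.05]]
    - [[0,0,0],[0,0,0.05]]
    - [[0,0,0],[0,0,0.05]]
    - [[0,0,0],[0,0,0.03]]
    - [[0,0,0],[0,0,0]]
    - [[0,0,0],[0,0,0]]

```text
time_s: 67.4
ee_pos: [585.6, 89.1, 68.9]
ee_rot: [180.0, -0.0, 113.8]
force: [-2.7, -0.9, 6.9]
gripper_width: 11.8
gripper_force: 40.0
```

```bash
python3 -c "
from workcell import *
s=state();print(s['torque'],s['force'],s['ee_rot'],s['ee_pos'])"
```

```text
[-0.27879331  0.36738046  0.18028808] [-2.72804337 -0.93920449  6.8520259 ] [ 1.79994347e+02 -4.30302539e-02  1.13810027e+02] [585.55854659  89.14473917  68.93211034]
```

send_rows:
  deltas:
    - [[0,0,0],[0,0,0.035]]
    - [[0,0,0],[0,0,0.035]]
    - [[0,0,0],[0,0,0]]
    - [[0,0,0],[0,0,0]]

```text
time_s: 67.8
ee_pos: [585.6, 89.1, 68.9]
ee_rot: [180.0, -0.0, 111.9]
force: [-2.8, 1.0, 6.1]
gripper_width: 12.4
gripper_force: 40.0
```

```bash
python3 -c "
from workcell import *
s=state();print(s['torque'],s['force'],s['ee_rot'],s['ee_pos'])"
```

```text
[-0.15332044  0.44852736  0.69429659] [-2.84520646  0.97429097  6.09140307] [ 1.7999802e+02 -1.5254715e-02  1.1192766e+02] [585.59937477  89.1455769   68.92920566]
```

send_rows:
  deltas:
    - [[0,0,0],[0,0,0]]
    - [[0,0,0],[0,0,0]]
    - [[0,0,0],[0,0,0]]
    - [[0,0,0],[0,0,0]]
    - [[0,0,0],[0,0,0]]
  grip: 0.55

```text
time_s: 68.3
ee_pos: [585.8, 88.7, 68.0]
ee_rot: [-180.0, -0.0, 111.7]
force: [0.5, -0.4, 0.0]
gripper_width: 41.1
gripper_force: 0.0
```

send_rows:
  deltas:
    - [[0,0,-0.05],[0,0,0]]
    - [[0,0,-0.09],[0,0,0]]
    - [[0,0,-0.09],[0,0,0]]
    - [[-0.05,-0.02,-0.02],[0,0,0.2]]
    - [[-0.05,-0.02,0],[0,0,0.2]]
    - [[-0.05,-0.02,0],[0,0,0.2]]
    - [[0,0,0],[0,0,0]]
    - [[0,0,0],[0,0,0]]
    - [[0,0,0],[0,0,0]]
    - [[0,0,0],[0,0,0]]

```text
time_s: 69.3
ee_pos: [577.9, 9.5, 193.0]
ee_rot: [-180.0, -0.0, 94.6]
force: [-0.9, 0.5, 0.1]
gripper_width: 41.1
gripper_force: 0.0
```

```bash
python3 - <<'E'
from h import *
im=grab_frame('wrist'); s=state();print(s['ee_pos'],s['ee_rot'])
look('latch',zz=45.,yaw0=.43+1.57); look('down',zz=11.); look('cradle',pm=.2)
cv2.imwrite('pics/w14.png',im[:,:,::-1])
E
```

```text
[577.84404212   9.42994918 193.03623461] [-1.79993264e+02 -1.85227307e-02  9.46239344e+01]
wrist latch p0.85 iou0.93 [586.2  89. ] yaw114.6 
wrist down p0.75 iou0.77 [582.1 152.1] yaw93.5 
wrist cradle p0.61 iou0.36 [581.7 171.9] yaw93.2 EDGE
```

View pics/w14.png

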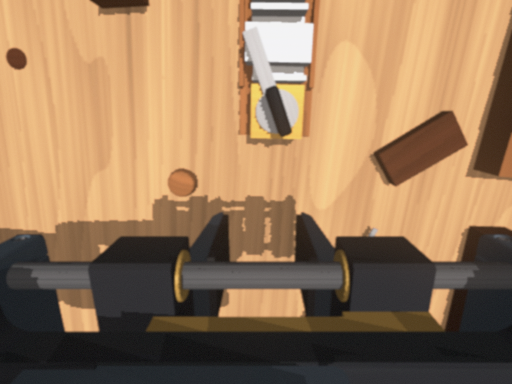

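The picture shows the latch seated on the block at (280,110), with its arm over the first mouth-down channel at (280,45). I'll check the far half of the pack once more before handing in.

send_rows:
  deltas:
    - [[0.09,0,-0.02],[0,0,0]]
    - [[0.09,0,-0.02],[0,0,0]]
    - [[0,0,0],[0,0,0]]
    - [[0,0,0],[0,0,0]]
    - [[0,0,0],[0,0,0]]

```text
time_s: 70.0
ee_pos: [570.4, 97.7, 212.9]
ee_rot: [-180.0, 0.0, 94.5]
force: [-0.2, -0.6, -0.2]
gripper_width: 41.0
gripper_force: 0.0
```

```bash
python3 - <<'E'
from h import *
im=grab_frame('wrist')
d=look('down',zz=11.); l=look('latch',zz=45.,yaw0=2.); look('up',zz=6.)
ok=[any(np.hypot(p[0]-x,p[1]-y)<3 and q>.7 for p,q,_ in d) for x,y in ((577.8,232.3),(582.4,152.3))]
print(ok)
if all(ok): print(job_done())
E
```

```text
wrist down p0.60 iou0.98 [577.7 232.1] yaw92.7 
wrist down p0.60 iou0.76 [582.6 152.1] yaw93.6 
wrist latch p0.64 iou0.95 [586.2  88.5] yaw114.4 
wrist up p0.92 iou0.28 [601.8 116.9] yaw41.5 
wrist up p0.59 iou0.44 [578.4 273.2] yaw92.4 
wrist up p0.56 iou0.56 [580.3 196.2] yaw95.1 
wrist up p0.55 iou0.50 [580.7 178.3] yaw72.8 
[True, True]
the job is handed in; nothing more can be done
None
```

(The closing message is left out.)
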